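Draw the sample enclosure's sash down with the hook pole

TASK

Close the sash of the small white sample enclosure: take the hook pole from its forked stand, catch the oval ring at the top of the sash with the hook, draw the sash gently down until it is fully home on its sill and bed it there with a steady pull of about 9 N (6 to 13) for a good second, never pressing on the enclosure with more than 20 N. Then unhook without lifting the sash again and lay the pole back in both forks of its stand, the same way round as before. Only the pole may touch the enclosure; leave everything else on the bench as it stands.

Things in the scene. Friction and masses are not known exactly. Their poses are not given: they have to be found in the camera images.
- mount (a point): nominal centre of the upright oval steel ring on the sash. x: level, through the ring straight into the enclosure; y: along the sash; z: up. It moves with the sash: 295 mm above the bench with the sash fully up, 155 mm fully down. The ring itself is set on a slotted plate and really sits up to 7 mm higher or lower than this point, by an unknown amount that stays fixed: find its lower bar by feel or sight
- sash (a joint): how far the sash (clear pane in an aluminium frame, 268 wide, 165 high) is drawn down, m: 0 fully up, 0.140 fully home on the sill, a hard stop (each mm pulled too far there adds some 8 N or more). About 0.2 kg (uncertain); friction of 5.5 N holds it wherever it is left; it slides at a downward pull of 2 to 5 N, and takes 6 N or more to lift
- enclosure: white box 220 deep, 300 wide, 345 high, fixed to the bench, the sash on its front; origin at the centre of its underside; its +x points from front to back. Front face 110 mm before the origin, sash just before it. The oval ring: clear opening 34 wide, 50 high, bar 7 mm thick, 31 mm in front of the sash's frame, held by a stem from its top, free behind its lower half
- pole: the hook pole, about 0.22 kg; origin on the bar's axis under the handle; +x along the bar to the hook, z up as it lies in the stand. 12 mm square bar from x = -125 (20 mm square end piece) to 110 mm, then a 9 mm round rod to the hook at x = 165 mm. Balanced within 15 mm of the origin. The load at the hook levers at the handle: grip hard (50 N or more)
- grip (a point): centre of the grip on the pole's handle, 36 mm above the bar's axis: an upright grey block 45 long (x), 26 wide (y), its top 26 mm above this point, its lower end on the bar 30 mm below. Best gripped across its front and back faces (fingers closing along x), which holds the pole against pitching; axes as for the pole
- hook_tip (a point): lower end of the hook's prong: 165 mm ahead of the handle, 18.5 mm below the bar's axis; prong and rod 9 mm thick, the hook 23 mm high over all, so it passes level through the ring with 13 mm of play up or down. Hooked, the rod lies on the ring's lower bar, its axis 20.5 mm below the ring's true centre, the prong behind the bar
- rest (a point): where the grip's centre lies when the pole rests in its stand, 86 mm above the bench; +x the way the hook points, z up. The stand is a grey foot 240 x 70 x 12 mm fixed to the bench, with two forks 85 mm before and behind this point; each is a flat seat 44 mm above the bench between cheeks 18 mm apart, flaring to 42 mm at the top, 75 mm above the bench
- reagent: amber bottle, 56 mm in diameter, 110 high, bystander; origin at the centre of the underside
- beaker: open glass beaker, 60 mm in diameter, 75 high, bystander; origin at the centre of the underside
- carton: cardboard box 70 x 110 x 45 high, bystander; origin at the centre of the underside
- vial_rack: white rack block with vials 60 x 120 x 58 high, bystander; origin at the centre of the underside
- spanner: spanner 150 long lying on the bench, bystander
- driver: screwdriver 170 long lying on the bench, bystander
- jar: white jar, 48 mm in diameter, 60 high, bystander; origin at the centre of the underside
Mind the look-alikes: they are no part of the job. Of the things that look like the part that bears rest, take the one that is farthest to the robot's left at the start.

How it is judged:
By the outcome, as a careful person would: the job done as asked, in the order asked, and still so for the second after the job is handed in, with the robot touching nothing.
It also fails if it takes over 72 s, if anything falls off the work surface, if the arm or the gripper's body presses on something with over 40 N, if the wrist force passes 120 N, or if a joint passes its speed limit or range.

ROBOT

A 6-joint arm with a two-finger parallel gripper is mounted at the origin on the work surface. World frame = base frame: x ahead of the robot, y to its left, z up, the work surface at z = 0. Lengths are in mm, angles in rad, forces in N, time in s.
With the tool pointing down it reaches from about 325 to 900 mm from the base axis. Payload 3.5 kg.
Tool frame: the origin (TCP) lies on the centre line of the jaws, within the pads' length; the fingertips stand 19 mm ahead of it and the grasp point (between the pads) is the TCP (finger_overhang is the distance from the TCP to the fingertips, in mm); z points along the fingers, x is the direction in which the jaws open and shut, and the axes are right-handed (so a half turn about z gives the same grasp; the last joint's range is limited). The gripper opens to 85 mm and grips with 20 to 120 N. Pads are 22 mm wide; open, the fingers measure 114 mm over their backs; the gripper's body (76 mm by 85 mm) begins 54 mm behind the grasp point. The pads swing forward as they close: fully open they stand 13 mm farther back than shut.
Start: joints at [-1.224, 0.276, -0.026, 1.268, 0, 1.467], TCP at [271.729, -562.837, 250.313] pointing down, gripper open.
Joint ranges: [-3.12, 3.12], [-0.85, 1.88], [-1.08, 1.24], [-1.95, 2.15], [-1.57, 1.53], [-3.14, 3.14]. Speed limits (rad/s): [2.57, 2.57, 3.14, 3.14, 3.14, 3.14].

INTERFACE

Orientations are given as a unit quaternion [x, y, z, w].
In Python, from workcell import state, read_camera, calibration, hand_in, finger_overhang gives the robot as it stands.
- The arm moves only by the shell command python3 -m creep 'ROWS' [FORCE]. ROWS is JSON, a list of rows, each a list of 3 entries, a list of its own where there are three numbers: the opening in per cent of the stroke, from 0 (shut) to 100 (fully open), then the shift along the tool's x, y, z in m, then the turn, a rotation vector about the tool's x, y, z in rad. In form: [[fingers, [dx, dy, dz], [ax, ay, az]], ...]. A call has exactly 5 rows; each row shifts and turns the pose as measured when the row begins, along the tool's axes as they then stand; what a row does not reach is not made up. A row lasts 1/12 s, in which the tool goes at most 41.7 mm and 7.16 degrees, less where a joint would pass 70% of its speed; a pose out of reach is approached as far as the arm can. A call with a gripper value outside its range is refused whole. The fingers move at their own pace and stop on an object; FORCE is the grip in N (left out, the last holds). Time passes only in rows, so rows that do not move let the fingers close, or fill a call up. It gives the time, the measured TCP pose, the force and the opening at its end, in the units of the state.
- state(): the state, without advancing time (a new reading comes with each control period).
- read_camera(name): name is "scene" or "top"; returns the picture (420x560x3 uint8, red, green, blue); there is no depth.
- calibration(name): a dict with "fx", "fy", "cx", "cy" (pixels), "rvec" (rotation vector, rad) and "tvec" (3), from world to camera coordinates, as OpenCV has them. Camera axes: x right, y down, z forward; pixel columns grow to the right and rows downward; lengths in mm; the calibration is good to about 2 mm. A picture is of the moment at which its call begins. calibration takes no time and is no camera call.
- hand_in(): hands the job in, once; it reports no verdict.
The state is a dict: "t": time; "joints": joint angles; "qd": joint speeds; "joint_torque": joint torques, N m; "ee_pos": TCP position; "eef_rot": TCP orientation; "force": force on the tool from outside, world axes, zero at the start; "ft_torque": the same for the moment, N m; "width": finger opening in mm.
Only numpy, scipy, OpenCV 4.12 (cv2) and the standard library are available. Lean on these libraries where they do the work, as an engineer would, in place of code of your own. Each camera call takes 0.05 s, during which the arm holds its last target.

## Working session

There is one attempt and no reset: what is moved stays moved. The work goes in short steps, Python scripts to look and compute and a shell command to move; the robot and the scene stay as the last step left them, time stands still between calls to the robot, and variables do not carry over. Pictures are saved under pics/ and viewed, and the job is handed in when it is done.

```bash
ls; mkdir -p pics
python3 - <<'E'
from workcell import *
import cv2
s=state();print(s)
for n in("scene","top"):
    cv2.imwrite(f"pics/{n}0.png",cv2.cvtColor(read_camera(n),cv2.COLOR_RGB2BGR)); print(n,calibration(n))
E
```

```text
pics
{'t': 0.0, 'joints': array([-1.22445561e+00,  2.77149727e-01, -2.79289033e-02,  1.26797767e+00,
       -2.87727467e-05,  1.46745036e+00]), 'qd': array([-0.00016275, -0.00026783,  0.00048371, -0.00135907,  0.00033677,
       -0.00089085]), 'joint_torque': array([-1.13020076e-03, -4.45506334e+01,  2.95203996e+01,  1.65028585e-02,
       -2.16740218e-04, -4.26876539e-06]), 'ee_pos': array([ 271.43513164, -562.14735987,  249.12663286]), 'eef_rot': array([ 8.46959733e-01, -5.31655841e-01, -8.98834131e-04, -6.84958529e-04]), 'force': array([ 0.85167991, -1.17317527, -0.27752095]), 'ft_torque': array([ 0.0045209 , -0.0185157 ,  0.00218262]), 'width': 85.60344298969693}
scene {'fx': 512.9339343377407, 'fy': 512.9339343377407, 'cx': 287.8246655578256, 'cy': 213.23466099294384, 'rvec': array([ 0.77347157,  2.44412571, -1.24522486]), 'tvec': array([ 388.15774437,  -70.70364082, 1684.04896071])}
top {'fx': 461.83208559282673, 'fy': 461.83208559282673, 'cx': 276.72502686587046, 'cy': 206.70339030868467, 'rvec': array([ 2.05128829, -2.17471789,  0.22905284]), 'tvec': array([  98.10030232,  556.47944063, 1179.39862025])}
```

View pics/scene0.png

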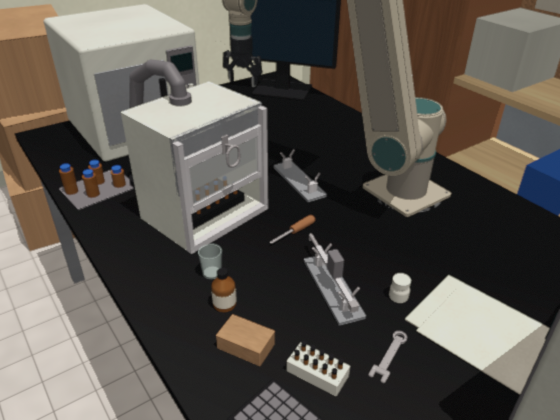

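View pics/top0.png

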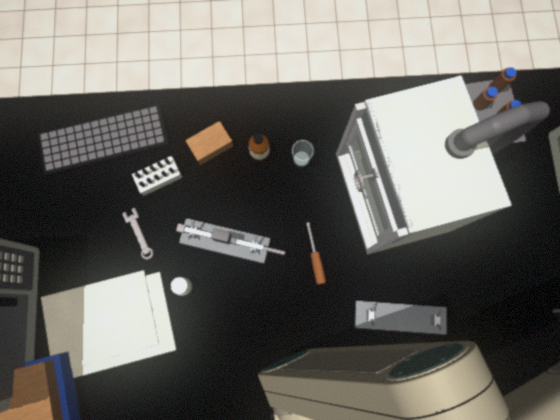

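```bash
cat > h.py <<'E'
import numpy as np, cv2
from workcell import *
from scipy.spatial.transform import Rotation as R
from scipy.optimize import least_squares
def cam(n):
    c=calibration(n);K=np.array([[c['fx'],0,c['cx']],[0,c['fy'],c['cy']],[0,0,1.]])
    return K,R.from_rotvec(np.array(c['rvec'])).as_matrix(),np.array(c['tvec'])
def proj(n,P):
    K,r,t=cam(n);p=(np.atleast_2d(P)@r.T+t)@K.T;return p[:,:2]/p[:,2:]
def bp(n,u,v,z):
    K,r,t=cam(n);d=r.T@np.linalg.inv(K)@np.array([u,v,1.]);o=-r.T@t
    return o+d*(z-o[2])/d[2]
def tri(a,b):
    f=lambda P:np.r_[proj('scene',P)[0]-a,proj('top',P)[0]-b]
    s=least_squares(f,[500,0,100.]);return s.x,np.abs(s.fun).max()
def snap(n,name,box=None,k=1):
    im=cv2.cvtColor(read_camera(n),cv2.COLOR_RGB2BGR);cv2.imwrite(f"pics/{name}_full.png",im)
    if box: x,y,w,h=box;im=im[y:y+h,x:x+w]
    im=cv2.resize(im,None,fx=k,fy=k,interpolation=cv2.INTER_CUBIC);cv2.imwrite(f"pics/{name}.png",im)
def crop(src,name,box,k):
    im=cv2.imread(f"pics/{src}.png");x,y,w,h=box
    cv2.imwrite(f"pics/{name}.png",cv2.resize(im[y:y+h,x:x+w],None,fx=k,fy=k,interpolation=cv2.INTER_CUBIC))
E
python3 - <<'E'
from h import *
for n,pts in {'top':[(225,240),(400,317),(180,228),(284,253),(352,190),(375,250),(362,180)],'scene':[(333,285),(300,180)]}.items():
    for p in pts: print(n,p,bp(n,*p,0).round(),bp(n,*p,50).round())
crop('top0','t1',(165,200,150,75),5)
crop('scene0','s1',(270,220,110,110),5)
crop('top0','t2',(320,70,200,190),4)
crop('scene0','s2',(120,80,160,170),4)
E
```

```text
top (225, 240) [488. 213.   0.] [481. 208.  50.]
top (400, 317) [ 253. -247.    0.] [ 255. -234.   50.]
top (180, 228) [529. 337.   0.] [520. 327.  50.]
top (284, 253) [443.  52.   0.] [437.  53.  50.]
top (352, 190) [ 610. -151.    0.] [ 597. -142.   50.]
top (375, 250) [ 436. -198.    0.] [ 431. -187.   50.]
top (362, 180) [ 637. -182.    0.] [ 624. -172.   50.]
scene (333, 285) [479. 203.   0.] [515. 241.  50.]
scene (300, 180) [ 245. -254.    0.] [ 294. -191.   50.]
```

View pics/t1.png

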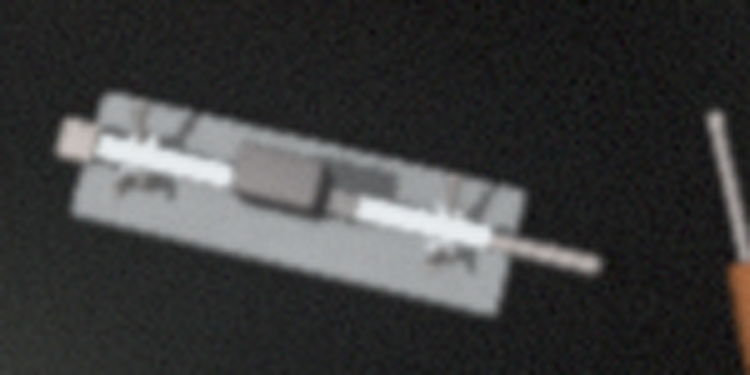

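View pics/s1.png

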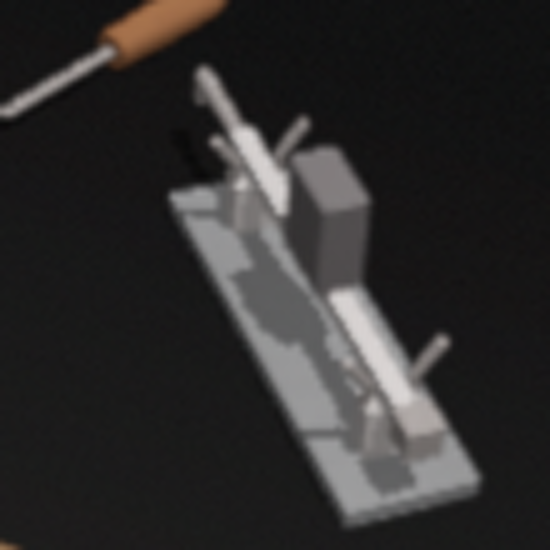

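View pics/t2.png

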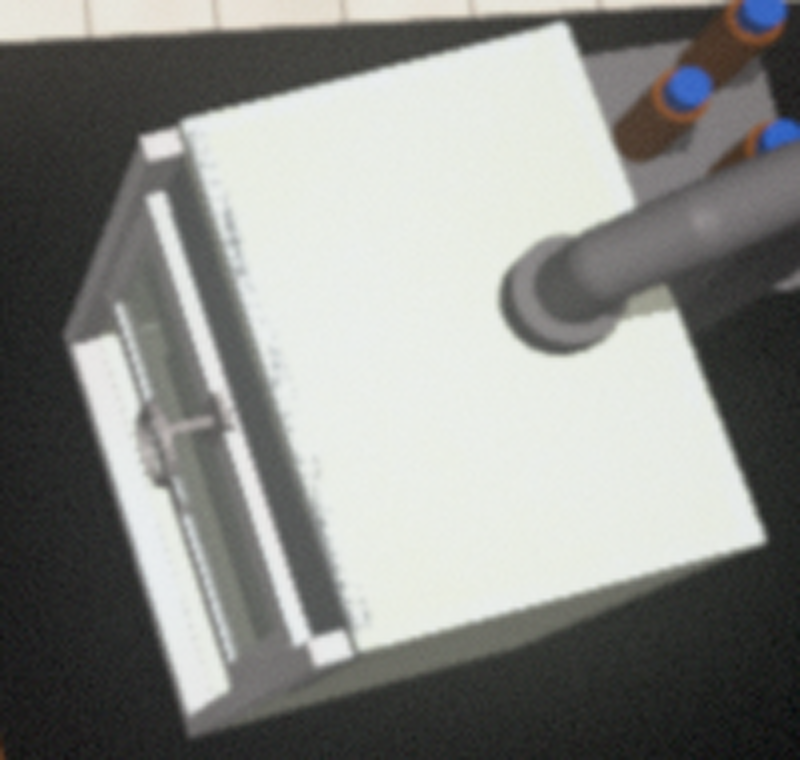

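View pics/s2.png

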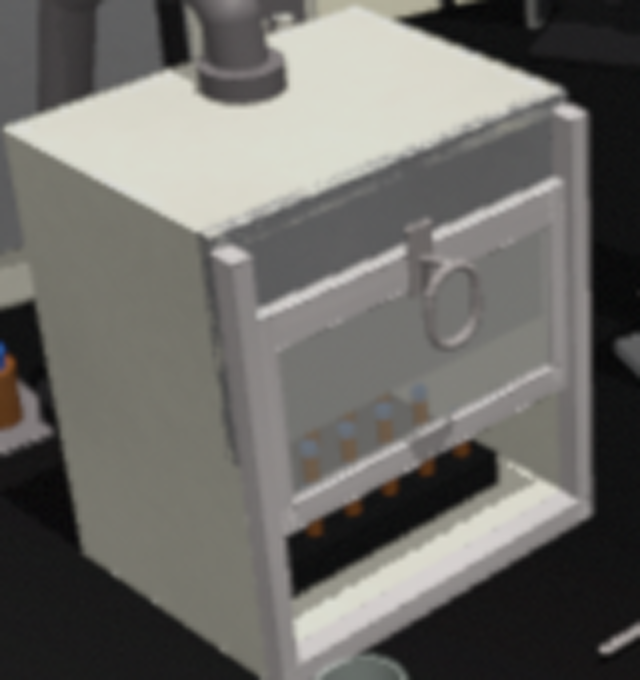

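Run:
```python
from h import *
T=lambda x,y:(165+x/5,200+y/5)
S=lambda x,y:(270+x/5,220+y/5)
def place(p,L): 
    c,s=np.cos(p[2]),np.sin(p[2]);return np.c_[p[0]+c*L[:,0]-s*L[:,1],p[1]+s*L[:,0]+c*L[:,1],L[:,2]]
def fit(obs,p0):
    def f(p):
        return np.concatenate([(proj(n,place(p,np.array([l])))[0]-uv) for n,uv,l in obs])
    s=least_squares(f,p0);print(s.x.round(3),np.abs(s.fun).max().round(2),s.fun.reshape(-1,2).round(1).tolist());return s.x
y0=np.arctan2(53-327,437-520)
# stand foot, local z=12
cs=[(-120,-35),(120,-35),(120,35),(-120,35)]
px=[T(105,93),T(525,188),T(498,315),T(73,215)]
a=fit([('top',p,(c[0],c[1],12)) for p,c in zip(px,cs)],[480,208,y0])
spx=[S(480,487),S(345,522),S(170,195)]
# scene corners: near-hook-end ones
for assign in ([(-120,35),(-120,-35),(120,-35)],[(-120,-35),(-120,35),(120,35)]):
    print('scene');fit([('scene',p,(*c,12)) for p,c in zip(spx,assign)],a)
# handle top z=112
hc=[(-22.5,-13),(22.5,-13),(22.5,13),(-22.5,13)]
b=fit([('top',p,(*c,112)) for p,c in zip([T(243,143),T(333,165),T(322,212),T(232,182)],hc)],a)
c=fit([('scene',p,(*c,112)) for p,c in zip([S(371,203),S(340,147),S(288,158),S(322,212)],hc[:0] or [(-22.5,13),(22.5,13),(22.5,-13),(-22.5,-13)])],a)
# all ends
for n,p in (('top',T(57,138)),('top',T(600,265)),('scene',S(425,447)),('scene',S(203,68))):
    print(n,bp(n,*p,50).round(1))
print(place(a,np.array([[-125,0,50],[169,0,50.]])))
```

```text
[485.845 212.096  -1.854] 25.54 [[-6.7, 24.2], [-5.4, 24.8], [5.8, -25.5], [6.4, -24.7]]
scene
[526.856 210.726  -1.509] 25.98 [[-22.0, 8.8], [26.0, -12.0], [-3.7, 1.5]]
scene
[490.889 216.543  -1.872] 0.59 [[0.1, -0.1], [-0.2, -0.3], [0.1, 0.6]]
[484.894 209.833  -1.909] 9.81 [[-2.1, 8.9], [-3.1, 9.4], [2.1, -9.8], [3.2, -8.7]]
[488.769 214.639  -1.492] 12.27 [[-5.5, 2.2], [-12.3, 3.9], [5.8, -2.6], [12.0, -4.1]]
top [521.7 336.4  50. ]
top [436.9  50.8  50. ]
scene [524.8 332.6  50. ]
scene [435.8  49.   50. ]
[[520.72586997 332.13061205  50.        ]
 [438.68532675  49.8092539   50.        ]]
```

```bash
cat >> h.py <<'E'
def place(p,L):
    L=np.atleast_2d(L).astype(float);c,s=np.cos(p[2]),np.sin(p[2]);return np.c_[p[0]+c*L[:,0]-s*L[:,1],p[1]+s*L[:,0]+c*L[:,1],L[:,2]]
def fit(obs,p0):
    def f(p): return np.concatenate([(proj(n,place(p,l))[0]-uv) for n,uv,l in obs])
    s=least_squares(f,p0);print(s.x.round(3),s.fun.reshape(-1,2).round(1).tolist());return s.x
E
python3 - <<'E'
from h import *
T=lambda x,y:(165+x/5,200+y/5)
S=lambda x,y:(270+x/5,220+y/5)
a=[490,216,-1.87]
cs=[(-120,35),(120,35),(120,-35),(-120,-35)]
px=[T(105,93),T(525,188),T(498,315),T(73,215)]
A=[('top',p,(*c,12)) for p,c in zip(px,[(-120,35),(120,35),(120,-35),(-120,-35)][::1])]
A=[('top',p,(c[0],-c[1],12)) for p,c in zip(px,[(-120,-35),(120,-35),(120,35),(-120,35)])]
fit(A,a)
B=[('scene',p,(*c,12)) for p,c in zip([S(480,487),S(345,522),S(170,195)],[(-120,-35),(-120,35),(120,35)])]
fit(B,a);
H1=[('top',p,(*c,112)) for p,c in zip([T(243,143),T(333,165),T(322,212),T(232,182)],[(-22.5,13),(22.5,13),(22.5,-13),(-22.5,-13)])]
fit(H1,a)
H2=[('scene',p,(*c,112)) for p,c in zip([S(371,203),S(340,147),S(288,158),S(322,212)],[(-22.5,-13),(22.5,-13),(22.5,13),(-22.5,13)])]
fit(H2,a)
E=[('top',T(57,138),(-125,0,50)),('top',T(600,265),(169,0,50)),('scene',S(203,68),(169,0,52))]
fit(E,a)
p=fit(A+B+H1+H2+E,a)
E
```

```text
[485.059 212.217  -1.855] [[-0.0, -0.0], [0.4, 0.2], [-0.0, -0.2], [-0.4, 0.1]]
[490.889 216.543  -1.872] [[0.1, -0.1], [-0.2, -0.3], [0.1, 0.6]]
[484.793 209.849  -1.897] [[0.9, -0.7], [-0.1, -0.5], [-0.8, -0.0], [0.1, 1.3]]
[489.06  214.99   -1.901] [[0.3, 0.2], [-0.3, -0.1], [0.2, -0.5], [-0.1, 0.4]]
[485.542 214.339  -1.858] [[0.8, 0.2], [-0.6, -0.3], [0.2, 0.3]]
[486.555 212.694  -1.865] [[0.0, -1.0], [0.2, 0.1], [-0.5, -0.4], [-0.6, -0.9], [0.6, -2.0], [0.6, -2.2], [0.3, -0.7], [-0.5, -1.1], [-1.3, -1.4], [-1.8, -0.9], [-1.0, 1.0], [0.7, -0.9], [-0.5, -1.1], [0.1, -1.2], [0.5, -0.5], [1.5, -0.5], [-0.1, -0.2], [-0.0, 0.0]]
```

Run:
```python
from h import *
T=lambda x,y:(320+x/4,70+y/4)
S=lambda x,y:(120+x/4,80+y/4)
a=[570,-300,-1.7]
c=[(-110,150,345),(110,150,345),(110,-150,345),(-110,-150,345)]
A=[('top',p,q) for p,q in zip([T(183,122),T(567,22),T(768,542),T(357,656)],c)]
B=[('scene',p,q) for p,q in zip([S(208,238),S(5,130),S(357,8),S(565,95)],c)]
pa=fit(A,a);pb=fit(B,a);p=fit(A+B,a)
P,e=tri(S(453,304),T(153,443));print('ring',P,e)
# ring in local coords
for q in(pa,pb,p):
    cc,s=np.cos(q[2]),np.sin(q[2]);d=P[:2]-q[:2];print(d@[cc,s],d@[-s,cc])
# per-camera ring height: assume local x,y of ring = (-110-?,0)
for z in (280,290,300): print(z,bp('scene',*S(453,304),z).round(1),bp('top',*T(153,443),z).round(1))
```

```text
[ 598.591 -273.179   -1.365] [[-0.4, -0.2], [0.0, 0.3], [-0.2, 0.3], [0.5, -0.4]]
[ 602.501 -270.356   -1.369] [[-0.0, 0.4], [-0.5, -0.2], [0.1, -0.2], [0.4, -0.5]]
[ 599.665 -273.248   -1.367] [[-0.4, -0.7], [0.1, -0.1], [-0.3, -0.1], [0.4, -1.0], [0.8, -0.3], [0.1, -0.7], [0.4, -0.7], [0.6, -1.2]]
ring [ 569.27423044 -120.79339286  256.55023831] 0.4376257376820831
-155.16158417312053 2.4170919825942896
-153.186718119311 -2.6360807644455484
-155.44998145353372 1.1646275295306765
280 [590.2 -85.5 280. ] [ 562.4 -115.5  280. ]
290 [598.8 -70.  290. ] [ 559.8 -113.6  290. ]
300 [607.5 -54.4 300. ] [ 557.2 -111.6  300. ]
```

```bash
cat >> h.py <<'E'
def down(yaw): return R.from_matrix(np.array([[np.cos(yaw),np.sin(yaw),0],[np.sin(yaw),-np.cos(yaw),0],[0,0,-1.]]))
def plan(target,yaw,f=100,smax=38,wmax=0.12,n=5):
    s=state();p=np.array(s['ee_pos']);r=R.from_quat(s['eef_rot']);g=down(yaw);target=np.array(target,float);rows=[]
    for i in range(n):
        d=target-p;w=(r.inv()*g).as_rotvec()
        if w@w and abs(abs(np.linalg.norm(w))-np.pi)<.05: w=-np.abs(np.linalg.norm(w))*np.array([0,0,1.])
        left=max(1,np.linalg.norm(d)/smax,np.linalg.norm(w)/wmax)
        sh=np.round(r.inv().apply(d/left)/1000,4);tw=np.round(w/left,3)
        rows.append([f,sh.tolist(),tw.tolist()]);p=p+r.apply(sh)*1000;r=r*R.from_rotvec(tw)
    print(str(rows).replace(' ',''));print('plan end',p.round(1),'left',np.linalg.norm(target-p).round(1))
def st():
    s=state();m=R.from_quat(s['eef_rot']).as_matrix();print('t%.2f'%s['t'],'p',np.round(s['ee_pos'],1),'yaw %.3f'%np.arctan2(m[1,0],m[0,0]),'tilt',m[:2,2].round(4),'F',np.round(s['force'],1),'M',np.round(s['ft_torque'],2),'w %.1f'%s['width'],'j',np.round(s['joints'],2))
E
python3 - <<'E'
from h import *
st();plan([300,-300,250],-0.5)
E
```

```text
t0.10 p [ 271.5 -562.2  249.2] yaw -1.121 tilt [-0.0007  0.002 ] F [ 1.  -0.7 -0.1] M [-0.01  0.01 -0.04] w 85.6 j [-1.22  0.28 -0.03  1.27  0.    1.47]
[[100,[-0.0322,-0.0201,-0.0],[-0.0,0.0,-0.089]],[100,[-0.0303,-0.0229,-0.0],[-0.0,0.0,-0.09]],[100,[-0.0281,-0.0255,-0.0001],[-0.0,0.0,-0.089]],[100,[-0.0258,-0.0279,-0.0],[-0.0,0.0,-0.09]],[100,[-0.0231,-0.0302,-0.0001],[-0.0,0.001,-0.089]]]
plan end [ 292.  -373.4  249.8] left 73.8
```

Look-alikes for the stand: one at top (225,240) / scene (333,285), y≈+212, which holds the pole, and an empty one at top (400,317) / scene (300,180), y≈−245. The one farthest left is the stand with the pole, and crops t1/s1 confirm it. Its hook points toward top (284,253). The sash is already partly down, with the ring at z≈256.

```bash
python3 -m creep '[[100,[-0.032,-0.020,0],[0,0,-0.09]],[100,[-0.030,-0.023,0],[0,0,-0.09]],[100,[-0.028,-0.0255,0],[0,0,-0.09]],[100,[-0.026,-0.028,0],[0,0,-0.09]],[100,[-0.023,-0.030,0],[0,0,-0.09]]]'
python3 - <<'E'
from h import *
st();plan([320,-110,250],0.3)
E
```

```text
t: 0.52
ee_pos: [290.1, -374.2, 244.4]
eef_rot: [0.946, -0.324, -0.001, -0.001]
force: [0.2, 0.1, 0.9]
width: 85.6
t0.52 p [ 290.1 -374.2  244.4] yaw -0.660 tilt [-0.0022  0.0027] F [0.2 0.1 0.9] M [-0.01 -0.02 -0.01] w 85.6 j [-1.05  0.01 -0.35  1.21 -0.    1.18]
[[100,[-0.0173,-0.0284,-0.0006],[-0.0,0.0,-0.12]],[100,[-0.0138,-0.0303,-0.0006],[-0.0,0.0,-0.12]],[100,[-0.0101,-0.0317,-0.0006],[-0.0,0.0,-0.12]],[100,[-0.0062,-0.0326,-0.0006],[-0.001,0.0,-0.12]],[100,[-0.0022,-0.0332,-0.0007],[-0.0,0.001,-0.12]]]
plan end [ 308.8 -209.   247.8] left 99.7
```

```bash
python3 -m creep '[[100,[-0.0173,-0.0284,-0.001],[0,0,-0.12]],[100,[-0.014,-0.0303,-0.001],[0,0,-0.12]],[100,[-0.010,-0.032,-0.001],[0,0,-0.12]],[100,[-0.006,-0.0326,-0.001],[0,0,-0.12]],[100,[-0.002,-0.033,-0.001],[0,0,-0.12]]]'
python3 - <<'E'
from h import *
st();plan([340,-50,250],0.4)
E
```

```text
t: 0.93
ee_pos: [304.7, -197.7, 247.1]
eef_rot: [1.0, -0.017, -0.003, -0.004]
force: [1.0, 0.7, 0.4]
width: 85.5
t0.93 p [ 304.7 -197.7  247.1] yaw -0.034 tilt [-0.0051  0.0083] F [1.  0.7 0.4] M [-0.   -0.08 -0.05] w 85.5 j [-0.76 -0.2  -0.53  1.25  0.    0.85]
[[100,[0.0076,-0.0372,-0.0005],[-0.002,0.001,-0.109]],[100,[0.0116,-0.0362,-0.0005],[-0.002,0.001,-0.109]],[100,[0.0154,-0.0347,-0.0006],[-0.003,0.001,-0.108]],[100,[0.019,-0.0328,-0.0007],[-0.002,0.0,-0.108]],[100,[0.0,0.0,0.0],[-0.0,0.0,-0.0]]]
plan end [340. -50. 250.] left 0.0
```

```bash
python3 -m creep '[[100,[0.0076,-0.037,0],[-0.002,0.001,-0.11]],[100,[0.0116,-0.036,0],[-0.002,0.001,-0.11]],[100,[0.0155,-0.0345,0],[-0.002,0.001,-0.11]],[100,[0.019,-0.033,0],[-0.002,0,-0.11]],[100,[0.021,-0.030,0],[0,0,-0.11]]]'
python3 - <<'E'
from h import *
st();plan([487,212,230],1.28)
E
```

```text
t: 1.35
ee_pos: [343.0, -5.5, 246.9]
eef_rot: [0.964, 0.266, 0.001, -0.0]
force: [0.4, -0.8, -0.0]
width: 85.4
t1.35 p [343.   -5.5 246.9] yaw 0.538 tilt [0.001  0.0005] F [ 0.4 -0.8 -0. ] M [-0.01 -0.03  0.06] w 85.4 j [-0.21 -0.25 -0.56  1.25  0.    0.83]
[[100,[0.0342,-0.0164,0.0025],[0.0,-0.0,-0.108]],[100,[0.0357,-0.0127,0.0025],[0.0,-0.0,-0.108]],[100,[0.0369,-0.0087,0.0025],[0.0,-0.0,-0.108]],[100,[0.0376,-0.0047,0.0025],[0.0,-0.0,-0.108]],[100,[0.0379,-0.0006,0.0025],[0.0,-0.0,-0.108]]]
plan end [447.6 152.5 234.6] left 71.5
```

```bash
python3 -m creep '[[100,[0.034,-0.0164,0.0025],[0,0,-0.11]],[100,[0.0357,-0.0127,0.0025],[0,0,-0.11]],[100,[0.037,-0.0087,0.0025],[0,0,-0.11]],[100,[0.0376,-0.0047,0.0025],[0,0,-0.11]],[100,[0.038,-0.0006,0.0025],[0,0,-0.11]]]'
python3 - <<'E'
from h import *
st();plan([487,212,200],1.28)
E
```

```text
t: 1.77
ee_pos: [442.4, 165.2, 233.6]
eef_rot: [0.847, 0.532, 0.0, 0.001]
force: [0.9, -1.2, 0.5]
width: 85.0
t1.77 p [442.4 165.2 233.6] yaw 1.121 tilt [ 0.0016 -0.0008] F [ 0.9 -1.2  0.5] M [-0.08 -0.11  0.01] w 85.0 j [ 0.22  0.01 -0.37  1.19 -0.    0.67]
[[100,[0.0321,0.0103,0.0175],[0.001,0.0,-0.083]],[100,[0.0286,0.0119,0.0161],[0.001,0.0,-0.076]],[100,[-0.0,-0.0001,-0.0],[-0.0,0.0,-0.0]],[100,[-0.0,0.0,-0.0],[-0.0,0.0,-0.0]],[100,[-0.0,0.0,-0.0],[-0.0,0.0,-0.0]]]
plan end [487. 212. 200.] left 0.1
```

```bash
python3 -m creep '[[100,[0.032,0.0103,0.0175],[0,0,-0.083]],[100,[0.0286,0.012,0.016],[0,0,-0.076]],[100,[0,0,0],[0,0,0]],[100,[0,0,0],[0,0,0]],[100,[0,0,0],[0,0,0]]]' >/dev/null
python3 - <<'E'
from h import *
st();
snap('scene','a_s',(250,120,160,220),2.7);snap('top','a_t',(150,150,200,150),4)
p=state()['ee_pos']
print(proj('scene',p),proj('top',p))
plan([487,212,130],1.28)
E
```

```text
t2.18 p [490.6 222.  195.8] yaw 1.301 tilt [0.0004 0.    ] F [-0.3 -0.3  0.1] M [0.01 0.02 0.07] w 85.0 j [ 0.3   0.16 -0.29  1.12 -0.    0.57]
[[339.84002539 229.76799612]] [[212.34996704 227.68218211]]
[[100,[-0.0056,-0.0005,0.0376],[0.001,-0.0,0.011]],[100,[-0.0043,-0.0003,0.0289],[0.0,-0.001,0.009]],[100,[-0.0,-0.0,0.0],[0.0,0.0,0.0]],[100,[-0.0,-0.0,0.0],[0.0,0.0,0.0]],[100,[-0.0,-0.0,0.0],[0.0,0.0,0.0]]]
plan end [487. 212. 130.] left 0.1
```

View pics/a_s.png

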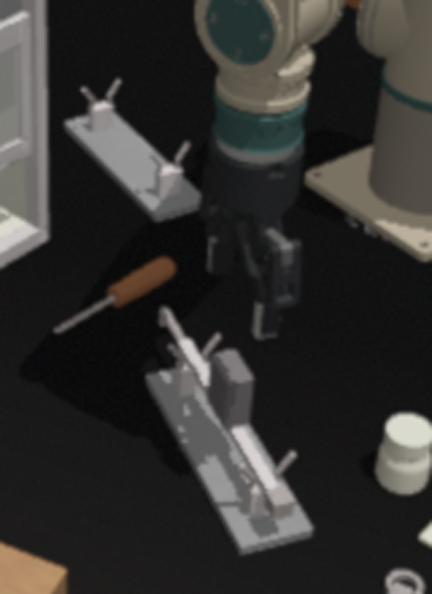

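View pics/a_t.png

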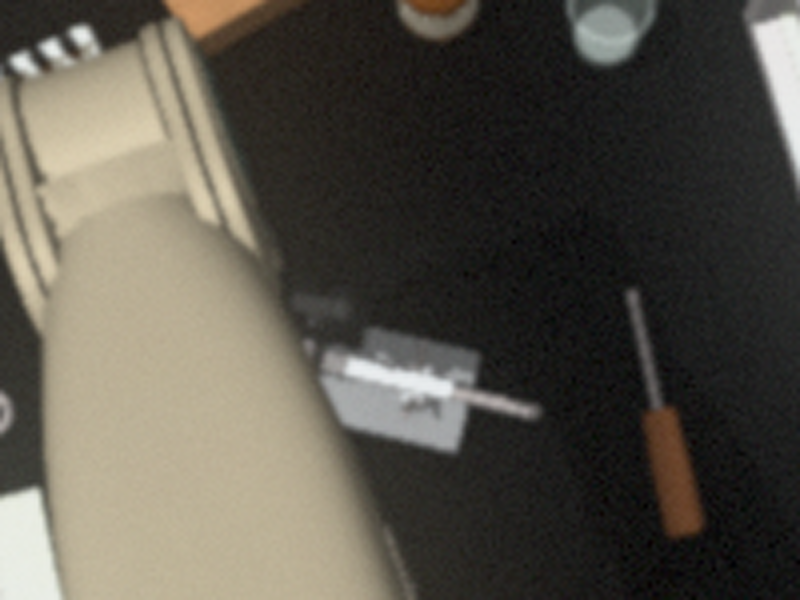

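Scene crop: the open jaws hang over the handle (scene ≈ (337,260)), both stands are undisturbed. I'll go down and check straddling.

```bash
python3 -m creep '[[100,[-0.0056,-0.0005,0.033],[0,0,0.011]],[100,[-0.0043,-0.0003,0.026],[0,0,0.009]],[100,[0,0,0],[0,0,0]],[100,[0,0,0],[0,0,0]],[100,[0,0,0],[0,0,0]]]' >/dev/null
python3 - <<'E'
from h import *
st();
snap('scene','b_s',(270,200,130,130),5)
plan([487,212,86],1.28)
E
```

```text
t2.70 p [487.6 208.4 142.7] yaw 1.272 tilt [0.01   0.0024] F [-0.6 -0.3 -0.1] M [ 0.01  0.01 -0.01] w 85.4 j [ 0.28  0.19 -0.38  0.99 -0.    0.58]
[[100,[0.0016,-0.0019,0.0379],[0.007,-0.004,-0.005]],[100,[0.001,-0.0008,0.0194],[0.003,-0.002,-0.003]],[100,[-0.0,-0.0,0.0],[0.0,-0.0,0.0]],[100,[-0.0,-0.0,0.0],[0.0,-0.0,0.0]],[100,[-0.0,-0.0,0.0],[0.0,-0.0,0.0]]]
plan end [487. 212.  86.] left 0.0
```

View pics/b_s.png

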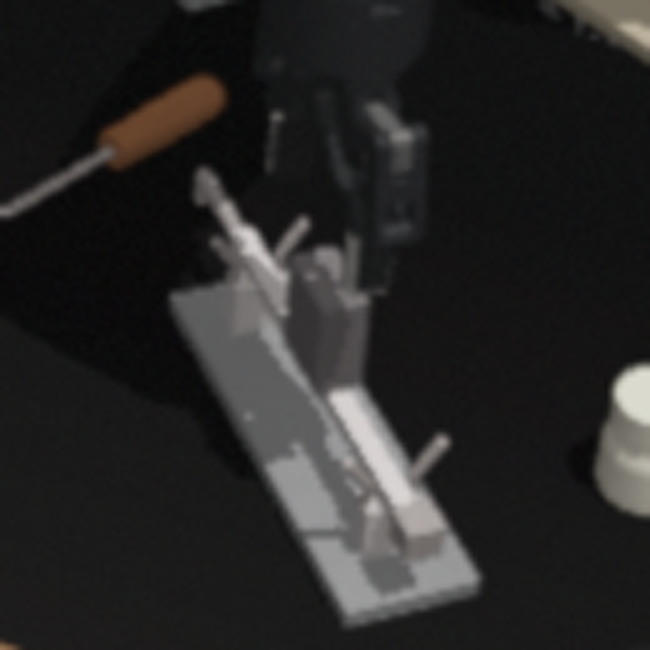

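```bash
python3 -m creep '[[100,[0.003,-0.001,0.015],[0.004,-0.002,-0.004]],[100,[0.001,-0.001,0.013],[0.003,-0.002,-0.002]],[100,[0,0,0.010],[0,0,0]],[100,[0,0,0],[0,0,0]],[100,[0,0,0],[0,0,0]]]' >/dev/null
python3 - <<'E'
from h import *
st();
snap('scene','c_s',(270,200,130,130),5)
plan([487,212,86],1.28)
E
```

```text
t3.17 p [491.6 214.9 106.3] yaw 1.279 tilt [0.0117 0.0037] F [-0.3 -0.4  0.6] M [0.01 0.01 0.03] w 85.3 j [ 0.29  0.23 -0.41  0.92  0.    0.58]
[[100,[-0.004,-0.0034,0.0201],[0.009,-0.006,-0.001]],[100,[0.0,-0.0,-0.0],[0.0,-0.0,0.0]],[100,[0.0,-0.0,-0.0],[0.0,-0.0,0.0]],[100,[0.0,-0.0,-0.0],[0.0,-0.0,0.0]],[100,[0.0,-0.0,-0.0],[0.0,-0.0,0.0]]]
plan end [487. 212.  86.] left 0.0
```

View pics/c_s.png

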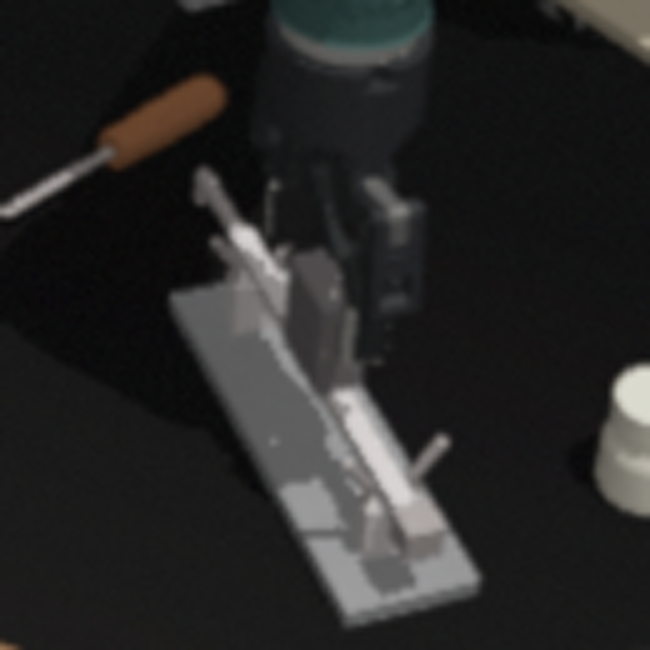

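```bash
python3 -m creep '[[100,[-0.002,-0.0034,0.010],[0.008,-0.005,0]],[100,[0,0,0.008],[0.003,-0.001,0]],[100,[0,0,0],[0,0,0]],[100,[0,0,0],[0,0,0]],[100,[0,0,0],[0,0,0]]]' >/dev/null
python3 - <<'E'
from h import *
st();
plan([487,212,86],1.28)
E
```

```text
t3.63 p [487.1 213.9  86.1] yaw 1.279 tilt [-0.0032  0.0004] F [-0.3  0.5  0.3] M [-0.02  0.01 -0.03] w 85.6 j [ 0.29  0.26 -0.43  0.89  0.    0.58]
[[100,[-0.0019,0.0005,0.0],[-0.003,0.001,-0.001]],[100,[0.0,-0.0,0.0],[-0.0,-0.0,0.0]],[100,[0.0,-0.0,0.0],[-0.0,-0.0,0.0]],[100,[0.0,-0.0,0.0],[-0.0,-0.0,0.0]],[100,[0.0,-0.0,0.0],[-0.0,-0.0,0.0]]]
plan end [487. 212.  86.] left 0.1
```

```bash
python3 -m creep '[[60,[0,0,0],[0,0,0]],[50,[0,0,0],[0,0,0]],[40,[0,0,0],[0,0,0]],[35,[0,0,0],[0,0,0]],[35,[0,0,0],[0,0,0]]]' 25
python3 - <<'E'
from h import *
st();snap('scene','d_s',(270,200,130,130),5)
E
```

```text
t: 4.05
ee_pos: [487.7, 213.9, 86.9]
eef_rot: [0.802, 0.597, -0.001, -0.001]
force: [0.8, 0.2, -2.1]
width: 44.9
t4.05 p [487.7 213.9  86.9] yaw 1.279 tilt [-0.0017  0.0005] F [ 0.8  0.2 -2.1] M [ 0.04  0.01 -0.08] w 44.9 j [ 0.29  0.26 -0.43  0.89  0.    0.58]
```

View pics/d_s.png

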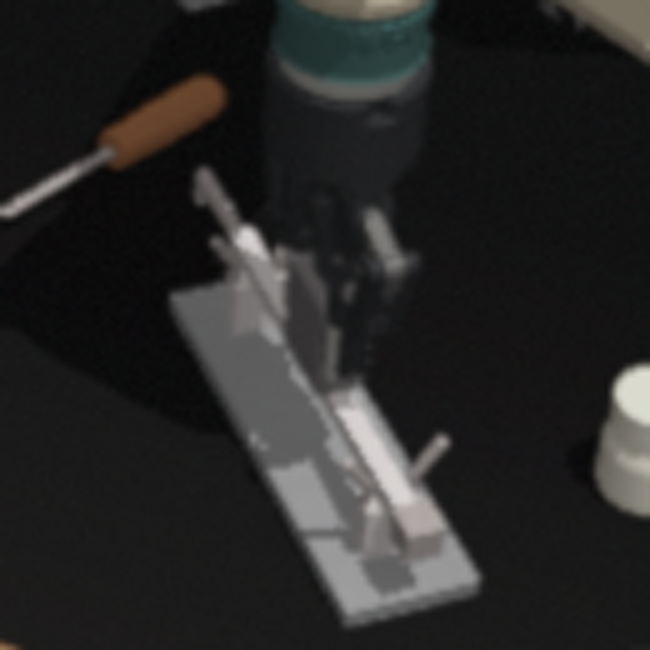

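Run:
```python
import cv2,numpy as np
im=cv2.imread('pics/d_s_full.png')[235:300,315:365].astype(float)
im=np.clip(255*(im/255)**.45,0,255).astype('uint8')
cv2.imwrite('pics/d2.png',cv2.resize(im,None,fx=9,fy=9,interpolation=cv2.INTER_CUBIC))
im=cv2.imread('pics/scene0.png')[235:300,315:365].astype(float)
im=np.clip(255*(im/255)**.45,0,255).astype('uint8')
cv2.imwrite('pics/d3.png',cv2.resize(im,None,fx=9,fy=9,interpolation=cv2.INTER_CUBIC))
a=np.hstack([cv2.imread('pics/d2.png'),cv2.imread('pics/d3.png')])[:,:];cv2.imwrite('pics/d4.png',cv2.resize(a,(800,520)))
```

```text
(no output)
```

View pics/d4.png

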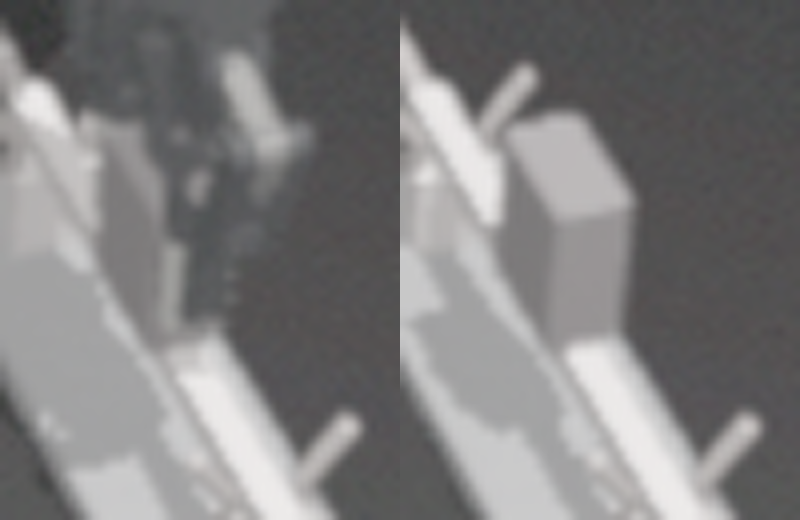

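The pads are centred on the handle's front and back faces within about 2 mm (width 44.9). Next I'll grip hard.

```bash
python3 -m creep '[[30,[0,0,0],[0,0,0]],[30,[0,0,0],[0,0,0]],[30,[0,0,0],[0,0,0]],[30,[0,0,0],[0,0,0]],[30,[0,0,0],[0,0,0]]]' 100 >/dev/null
python3 - <<'E'
from h import *
st()
E
python3 -m creep '[[30,[0,0,-0.010],[0,0,0]],[30,[0,0,-0.015],[0,0,0]],[30,[0,0,-0.020],[0,0,0]],[30,[0,0,-0.025],[0,0,0]],[30,[0,0,0],[0,0,0]]]' 100 >/dev/null
python3 - <<'E'
from h import *
st()
q=(599.7,-273,-1.367)
print(place(q,[[-330,0,0],[-430,0,0]]))
plan([487,214,330],1.278,30)
E
```

```text
t4.52 p [487.9 214.   87. ] yaw 1.279 tilt [-0.0012  0.0005] F [0.8 0.2 0.1] M [-0.05  0.02  0.02] w 44.0 j [ 0.29  0.26 -0.43  0.89  0.    0.58]
t4.93 p [484.7 213.  158.4] yaw 1.279 tilt [-0.0096 -0.0015] F [ 1.2  0.5 -1.3] M [ 0.05 -0.12  0.01] w 44.0 j [ 0.29  0.18 -0.35  1.05  0.    0.58]
[[532.91178073  50.17075017   0.        ]
 [512.6729264  148.10128053   0.        ]]
[[30,[0.0002,0.0001,-0.038],[-0.002,0.001,0.0]],[30,[0.0002,0.0002,-0.038],[-0.002,0.001,0.0]],[30,[0.0003,0.0002,-0.038],[-0.002,0.001,0.0]],[30,[0.0003,0.0004,-0.038],[-0.002,0.001,0.001]],[30,[0.0002,0.0002,-0.0196],[-0.001,0.0,0.0]]]
plan end [487. 214. 330.] left 0.0
```

```bash
python3 -m creep '[[30,[0,0,-0.032],[-0.002,0.001,0]],[30,[0,0,-0.032],[-0.002,0.001,0]],[30,[0,0,-0.032],[-0.002,0.001,0]],[30,[0,0,-0.028],[-0.002,0.001,0]],[30,[0,0,0],[0,0,0]]]' 100 >/dev/null
python3 - <<'E'
from h import *
st()
plan([518.7,118.7,300],1.775,30,30,.1,5)
E
```

```text
t5.35 p [482.2 212.2 285.1] yaw 1.279 tilt [-0.0073 -0.0015] F [ 0.6  0.  -0.5] M [ 0.04 -0.14 -0.01] w 44.1 j [ 0.29  0.09 -0.18  1.31  0.    0.58]
[[30,[-0.016,0.0125,-0.003],[-0.001,0.0,-0.1]],[30,[-0.0171,0.0108,-0.003],[-0.002,0.0,-0.1]],[30,[-0.0181,0.009,-0.003],[-0.002,0.001,-0.1]],[30,[-0.0189,0.0072,-0.003],[-0.001,0.0,-0.1]],[30,[-0.0188,0.0051,-0.0029],[-0.001,0.001,-0.096]]]
plan end [518.7 118.7 300. ] left 0.0
```

```bash
python3 -m creep '[[30,[-0.016,0.0125,-0.003],[-0.001,0,-0.1]],[30,[-0.017,0.011,-0.003],[-0.002,0,-0.1]],[30,[-0.018,0.009,-0.003],[-0.002,0.001,-0.1]],[30,[-0.018,0.007,-0.003],[-0.001,0,-0.1]],[30,[-0.015,0.005,-0.003],[-0.001,0.001,-0.09]]]' 100 >/dev/null; python3 -m creep '[[30,[0,0,0],[0,0,0]],[30,[0,0,0],[0,0,0]],[30,[0,0,0],[0,0,0]],[30,[0,0,0],[0,0,0]],[30,[0,0,0],[0,0,0]]]' 100 >/dev/null;python3 - <<'E'
from h import *
st()
plan([518.7,118.7,300],1.775,30,30,.1,5)
snap('scene','e_s',(150,60,200,180),4);snap('top','e_t',(220,120,200,150),4)
E
```

```text
t6.18 p [516.  121.9 293.9] yaw 1.792 tilt [-0.0088  0.0016] F [ 0.1 -0.3 -2.7] M [ 0.01 -0.02  0.01] w 44.2 j [ 0.11  0.09 -0.16  1.33  0.   -0.11]
[[30,[-0.0037,0.0019,-0.0061],[-0.008,-0.003,0.017]],[30,[-0.0,0.0,-0.0],[-0.0,-0.0,0.0]],[30,[-0.0,0.0,-0.0],[-0.0,-0.0,0.0]],[30,[-0.0,0.0,-0.0],[-0.0,-0.0,0.0]],[30,[-0.0,0.0,-0.0],[-0.0,-0.0,0.0]]]
plan end [518.7 118.7 300. ] left 0.0
```

View pics/e_s.png

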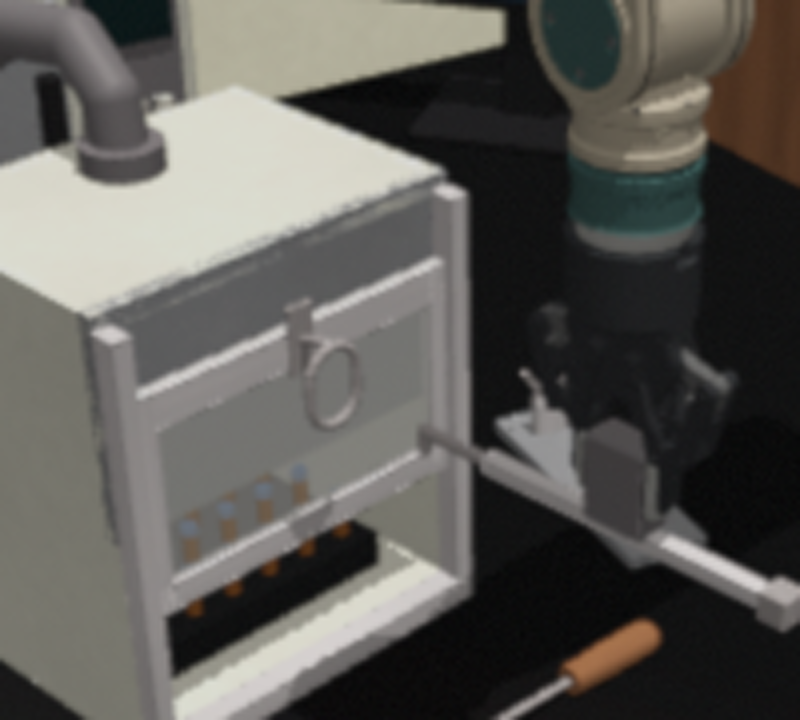

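View pics/e_t.png

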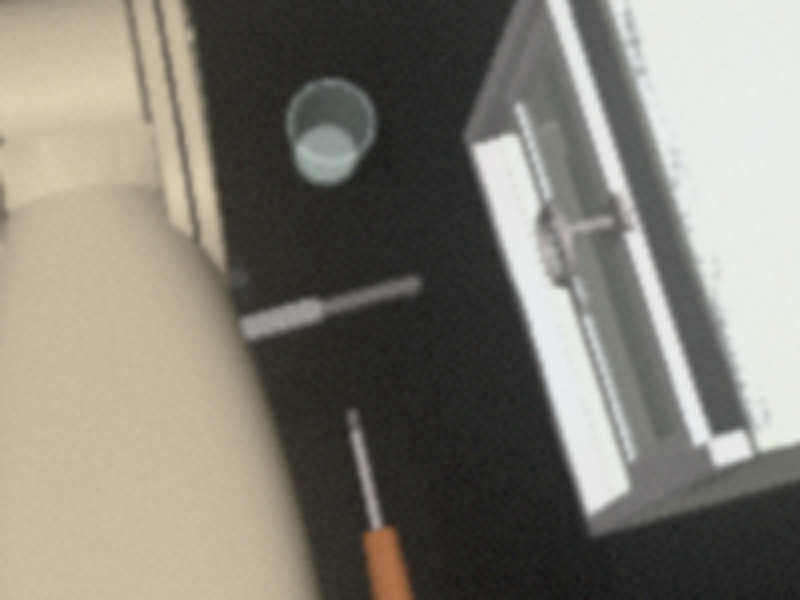

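```bash
python3 - <<'E'
from h import *
T=lambda x,y:(220+x/4,120+y/4)
S=lambda x,y:(150+x/4,60+y/4)
s=state();p=np.array(s['ee_pos']);yw=1.792-np.pi
u=np.array([np.cos(yw),np.sin(yw),0])
hk=p+167*u-[0,0,36]
print('pred hook end',hk.round(1),proj('top',hk),proj('scene',hk))
h=tri(S(422,432),T(418,285));r=tri(S(332,384),T(554,246));print(h,r)
q=-1.367;cc,ss=np.cos(q),np.sin(q)
d=r[0]-h[0];print('ring-hook: fwd,lat,z',d[:2]@[cc,ss],d[:2]@[-ss,cc],d[2])
E
python3 - <<'E'
import cv2,numpy as np,sys
sys.path.insert(0,'.')
f=lambda n,b,o:cv2.imwrite(o,cv2.resize(np.clip(255*(cv2.imread(n)[b[1]:b[1]+b[3],b[0]:b[0]+b[2]]/255.)**.7,0,255).astype('uint8'),None,fx=8,fy=8,interpolation=cv2.INTER_CUBIC))
f('pics/e_s_full.png',(210,135,95,65),'pics/e2.png')
f('pics/e_t_full.png',(280,155,95,60),'pics/e3.png')
E
```

```text
pred hook end [552.7 -41.  258.1] [[324.05527147 189.33579174]] [[255.52648391 166.71880352]]
(array([550.32000073, -42.91930643, 252.22668433]), np.float64(0.43980519952143027)) (array([ 568.37476427, -121.89286687,  255.41300278]), np.float64(0.7900021760997618))
ring-hook: fwd,lat,z 80.99330386508747 1.6977818386769368 3.1863184469481496
```

View pics/e2.png

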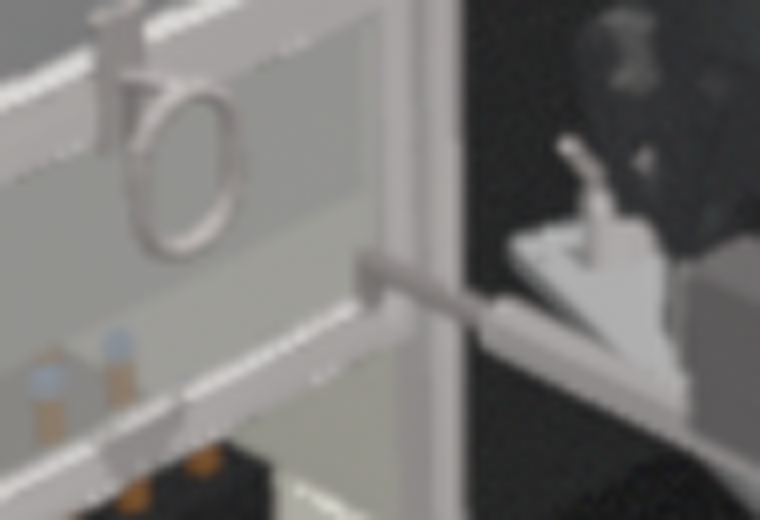

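View pics/e3.png

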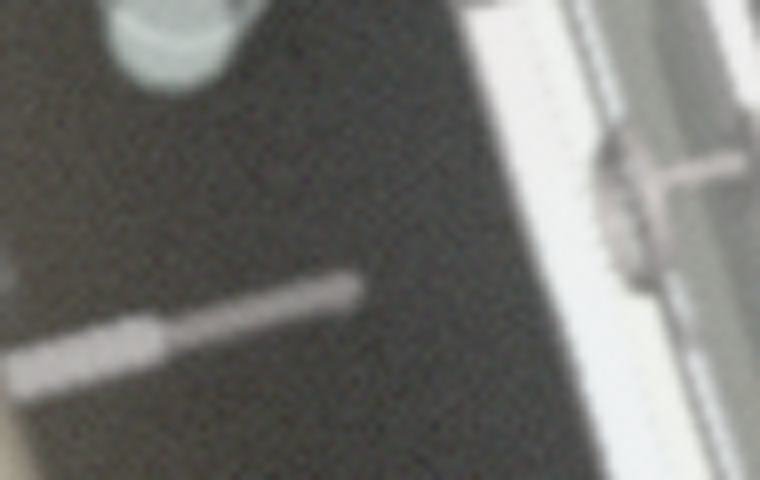

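Run:
```python
from h import *
for n,m in(('scene',(489.06,214.99,112)),('top',(484.8,209.85,112)),('top',(485.06,212.2,12)),('scene',(490.9,216.5,12))):
    print(n,proj(n,m)-proj(n,(487.7,213.9,m[2])))
T=lambda x,y:(280+x/8,155+y/8)
S=lambda x,y:(210+x/8,135+y/8)
s=state();p=np.array(s['ee_pos']);yw=1.792-np.pi
u=np.array([np.cos(yw),np.sin(yw),0])
for x in (110,169): print(x,proj('top',p+x*u-[0,0,36])*1-0, proj('scene',p+x*u-[0,0,36]), proj('scene',p+x*u-[0,0,30]))
print('meas top',T(165,340),T(362,288),'scene',S(478,310),S(365,265))
print('scene ring',S(183,167),S(186,252),S(190,82))
```

```text
scene [[-0.14198775  0.44823692]]
top [[1.63898602 1.04136686]]
top [[0.65366187 0.91889634]]
scene [[-0.31740678  1.0910697 ]]
110 [[299.85094174 196.11959504]] [[271.97925242 174.79390964]] [[271.97030692 172.70737704]]
169 [[324.90176862 189.09854203]] [[254.96323518 166.44235805]] [[254.908397   164.38408214]]
meas top (300.625, 197.5) (325.25, 191.0) scene (269.75, 173.75) (255.625, 168.125)
scene ring (232.875, 155.875) (233.25, 166.5) (233.75, 145.25)
```

Run:
```python
from h import *
r,e=tri((232.9,155.1),(358.2,178.9));print(r,e)
q=np.array([np.cos(-1.367),np.sin(-1.367)])
print('handle for hook 20 before ring plane', r[:2]-q*(165+25))
plan([*(r[:2]-q*(165+25)),r[2]+43],1.775,30,12,.1,5)
```

```text
[ 571.83836699 -119.73228777  260.88629878] 0.06710700037857009
handle for hook 20 before ring plane [533.38454377  66.33571991]
[[30,[-0.0118,0.0009,-0.002],[-0.002,-0.001,0.004]],[30,[-0.0118,0.001,-0.002],[-0.002,-0.001,0.004]],[30,[-0.0118,0.001,-0.002],[-0.001,-0.0,0.003]],[30,[-0.0118,0.0011,-0.002],[-0.002,-0.001,0.004]],[30,[-0.0108,0.0011,-0.0019],[-0.001,-0.0,0.003]]]
plan end [533.4  66.4 303.9] left 0.1
```

```bash
python3 -m creep '[[30,[-0.0118,0.001,-0.002],[-0.002,-0.001,0.004]],[30,[-0.0118,0.001,-0.002],[-0.002,-0.001,0.004]],[30,[-0.0118,0.001,-0.002],[-0.001,0,0.003]],[30,[-0.0118,0.001,-0.002],[-0.002,-0.001,0.004]],[30,[-0.0108,0.001,-0.002],[-0.001,0,0.003]]]' 100 >/dev/null; python3 -m creep '[[30,[0,0,0],[0,0,0]],[30,[0,0,0],[0,0,0]],[30,[0,0,0],[0,0,0]],[30,[0,0,0],[0,0,0]],[30,[0,0,0],[0,0,0]]]' 100 >/dev/null;cat >> h.py <<'E'
def zoom(src,name,box,k=8,g=.7):
    im=cv2.imread(f"pics/{src}_full.png");x,y,w,h=box
    im=np.clip(255*(im[y:y+h,x:x+w]/255.)**g,0,255).astype('uint8')
    cv2.imwrite(f"pics/{name}.png",cv2.resize(im,None,fx=k,fy=k,interpolation=cv2.INTER_CUBIC))
def look(name,sb=(210,135,95,65),tb=(280,155,95,60)):
    snap('scene',name+'s');snap('top',name+'t');zoom(name+'s',name+'s2',sb);zoom(name+'t',name+'t2',tb)
    a=cv2.imread(f'pics/{name}s2.png');b=cv2.imread(f'pics/{name}t2.png');w=min(a.shape[1],b.shape[1])
    cv2.imwrite(f'pics/{name}.png',cv2.resize(np.vstack([a[:,:w],b[:,:w]]),None,fx=.58,fy=.58,interpolation=cv2.INTER_AREA))
E
python3 - <<'E'
from h import *
st()
plan([533.4,66.4,303.9],1.775,30,12,.1,5)
look('f')
E
```

```text
t7.12 p [535.6  59.6 305.8] yaw 1.771 tilt [ 0.0026 -0.0003] F [-0.4 -0.2 -2. ] M [-0.01 -0.02  0.03] w 43.7 j [-0.01  0.1  -0.13  1.34 -0.   -0.21]
[[30,[0.0071,-0.0008,0.0019],[0.002,0.001,-0.004]],[30,[0.0,-0.0,-0.0],[0.0,-0.0,0.0]],[30,[0.0,-0.0,-0.0],[0.0,-0.0,0.0]],[30,[0.0,-0.0,-0.0],[0.0,-0.0,0.0]],[30,[0.0,-0.0,-0.0],[0.0,-0.0,0.0]]]
plan end [533.4  66.4 303.9] left 0.1
```

View pics/fs2.png

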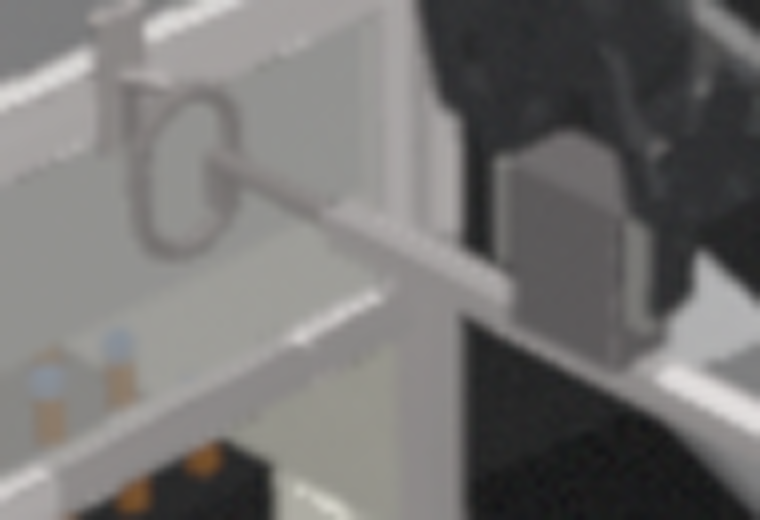

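View pics/ft2.png

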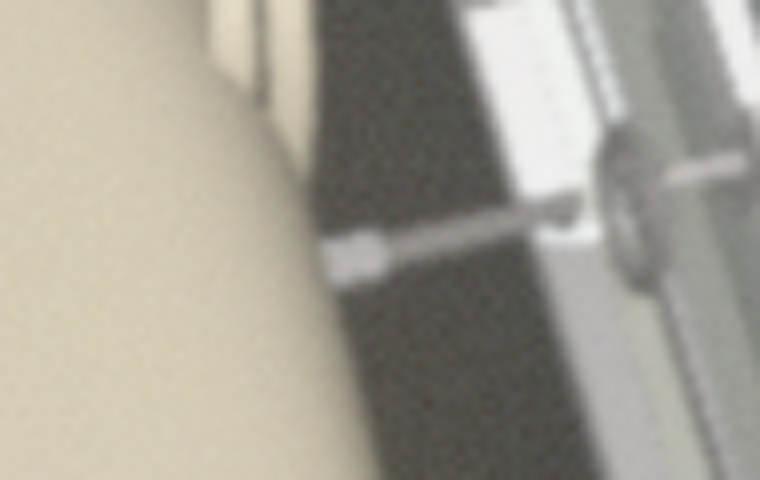

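```bash
python3 -m creep '[[30,[0,-0.002,0.003],[0,0,0]],[30,[0,0,0],[0,0,0]],[30,[-0.005,0,0],[0,0,-0.002]],[30,[-0.005,0,0],[0,0,-0.002]],[30,[0,0,0],[0,0,0]]]' 100 >/dev/null;python3 - <<'E'
from h import *
st();look('g')
E
```

```text
t7.63 p [534.9  50.1 301.9] yaw 1.779 tilt [ 0.0015 -0.0004] F [-0.1 -0.1 -1.5] M [ 0.02 -0.04 -0.01] w 44.0 j [-0.03  0.1  -0.14  1.34 -0.   -0.23]
```

View pics/g.png

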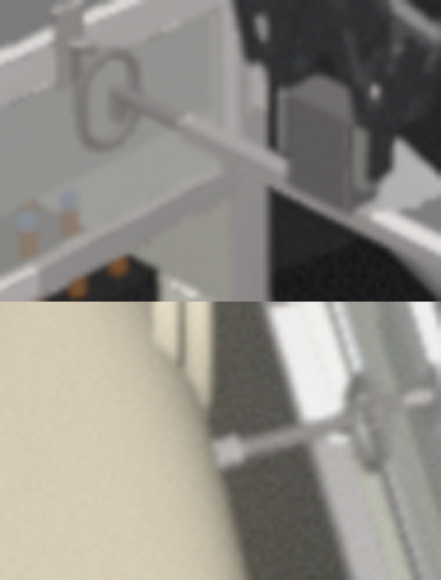

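Both views show the hook about to enter the ring's opening, centred. I'll go on through.

```bash
python3 -m creep '[[30,[-0.005,0,0],[0,0,0]],[30,[-0.005,0,0],[0,0,0]],[30,[-0.005,0,0],[0,0,0]],[30,[0,0,0],[0,0,0]],[30,[0,0,0],[0,0,0]]]' 100 >/dev/null;python3 - <<'E'
from h import *
st();look('i')
E
```

```text
t8.15 p [538.5  34.  302.2] yaw 1.778 tilt [0.0018 0.0001] F [ 0.4  0.4 -2. ] M [ 0.02 -0.01  0.03] w 44.1 j [-0.06  0.1  -0.13  1.34  0.   -0.26]
```

View pics/is2.png

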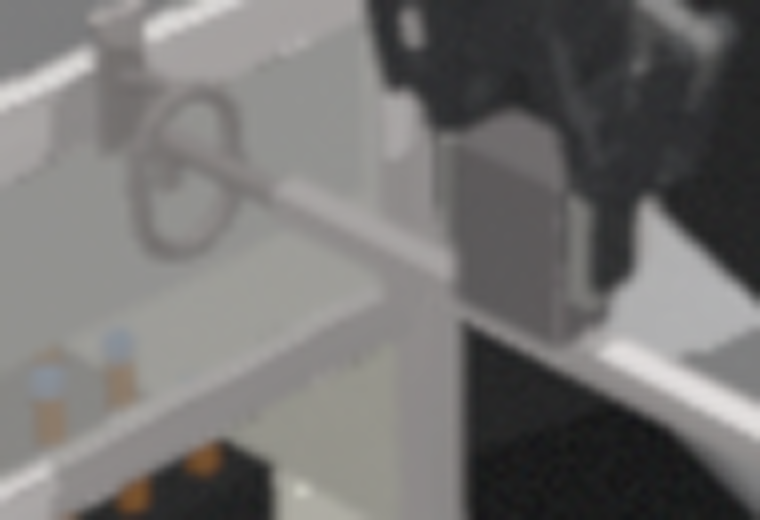

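View pics/it2.png

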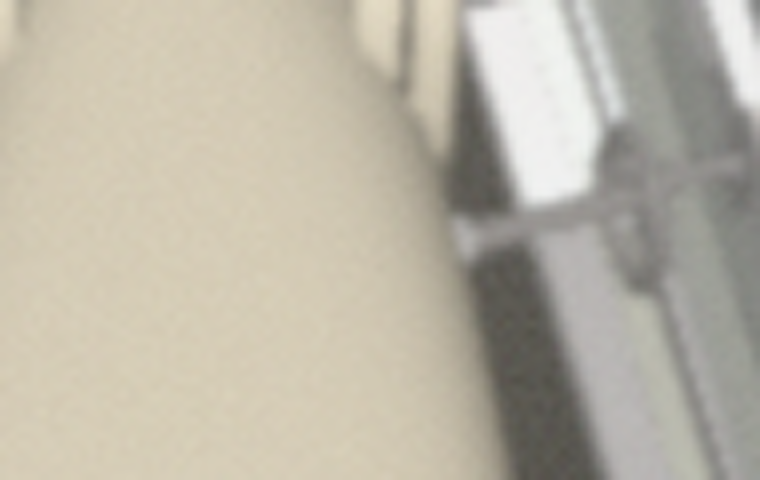

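```bash
python3 -m creep '[[30,[-0.0045,0,0],[0,0,0]],[30,[0,0,0],[0,0,0]],[30,[0,0,0.006],[0,0,0]],[30,[0,0,0.006],[0,0,0]],[30,[0,0,0],[0,0,0]]]' 100 >/dev/null;python3 - <<'E'
from h import *
st();look('j')
E
```

```text
t8.67 p [539.6  29.7 289.3] yaw 1.779 tilt [0.0025 0.0002] F [-0.8 -0.3 -2.2] M [0.02 0.03 0.03] w 43.7 j [-0.06  0.11 -0.15  1.31  0.   -0.27]
```

View pics/j.png

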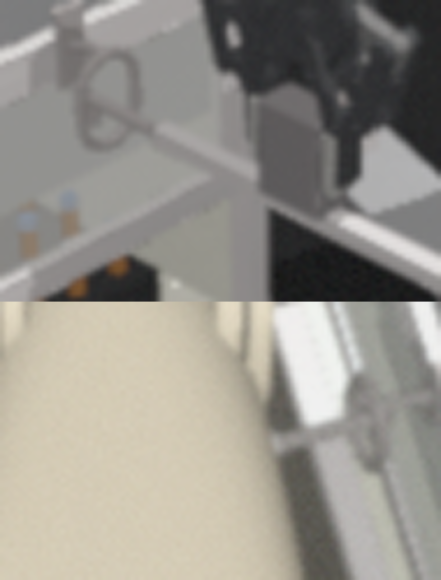

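```bash
python3 -m creep '[[30,[0,0,0.004],[0,0,0]],[30,[0,0,0.003],[0,0,0]],[30,[0,0,0.001],[0,0,0]],[30,[0,0,0],[0,0,0]],[30,[0,0,0],[0,0,0]]]' 100 >/dev/null;python3 - <<'E'
from h import *
st()
E
python3 -m creep '[[30,[0,0,0.001],[0,0,0]],[30,[0,0,0.001],[0,0,0]],[30,[0,0,0.001],[0,0,0]],[30,[0,0,0],[0,0,0]],[30,[0,0,0],[0,0,0]]]' 100 >/dev/null;python3 - <<'E'
from h import *
st()
E
```

```text
t9.18 p [539.9  29.9 281.3] yaw 1.780 tilt [0.0034 0.0002] F [ 0.1 -0.3 -2.4] M [-0.05  0.05  0.02] w 44.0 j [-0.06  0.11 -0.16  1.29  0.   -0.27]
t9.60 p [540.2  29.9 278.4] yaw 1.780 tilt [0.0042 0.0002] F [-0.2  0.1 -2.6] M [-0.03 -0.02 -0.02] w 44.1 j [-0.06  0.11 -0.17  1.29  0.   -0.27]
```

```bash
for k in 1; do python3 -m creep '[[30,[0,0,0.001],[0,0,0]],[30,[0,0,0.001],[0,0,0]],[30,[0,0,0.001],[0,0,0]],[30,[0,0,0],[0,0,0]],[30,[0,0,0],[0,0,0]]]' 100 >/dev/null; done;python3 - <<'E'
from h import *
st()
plan([540,29.9,274],1.775,30)
E
```

```text
t10.02 p [540.3  29.9 275.3] yaw 1.780 tilt [0.0046 0.0002] F [-0.  -0.1 -1.2] M [-0.    0.02  0.03] w 43.9 j [-0.06  0.11 -0.17  1.28  0.   -0.27]
[[30,[0.0,-0.0003,0.0013],[0.005,0.001,0.005]],[30,[0.0,-0.0,-0.0],[-0.0,-0.0,-0.0]],[30,[0.0,-0.0,-0.0],[-0.0,-0.0,-0.0]],[30,[0.0,-0.0,-0.0],[-0.0,-0.0,-0.0]],[30,[0.0,-0.0,-0.0],[-0.0,-0.0,-0.0]]]
plan end [540.   29.9 274. ] left 0.0
```

Contact may just be starting (Fz −2.4 → −1.2). I'll continue 1 mm at a time.

```bash
python3 -m creep '[[30,[0,0,0.001],[0.004,0.001,0.003]],[30,[0,0,0],[0,0,0]],[30,[0,0,0.001],[0,0,0]],[30,[0,0,0],[0,0,0]],[30,[0,0,0],[0,0,0]]]' 100 >/dev/null;python3 - <<'E'
from h import *
st();
E
python3 -m creep '[[30,[0,0,0.001],[0,0,0]],[30,[0,0,0],[0,0,0]],[30,[0,0,0.001],[0,0,0]],[30,[0,0,0],[0,0,0]],[30,[0,0,0],[0,0,0]]]' 100 >/dev/null;python3 - <<'E'
from h import *
st();look('k')
E
```

```text
t10.43 p [540.4  29.9 273.1] yaw 1.776 tilt [-0.      0.0003] F [ 0.  -0.  -2.1] M [-0.03  0.03 -0.01] w 44.1 j [-0.06  0.12 -0.17  1.28  0.   -0.27]
t10.85 p [540.6  29.9 272. ] yaw 1.776 tilt [ 0.0014 -0.0004] F [-0.5  0.3 -1.2] M [-0.08  0.02 -0.01] w 44.2 j [-0.06  0.12 -0.18  1.28 -0.   -0.27]
```

View pics/ks2.png

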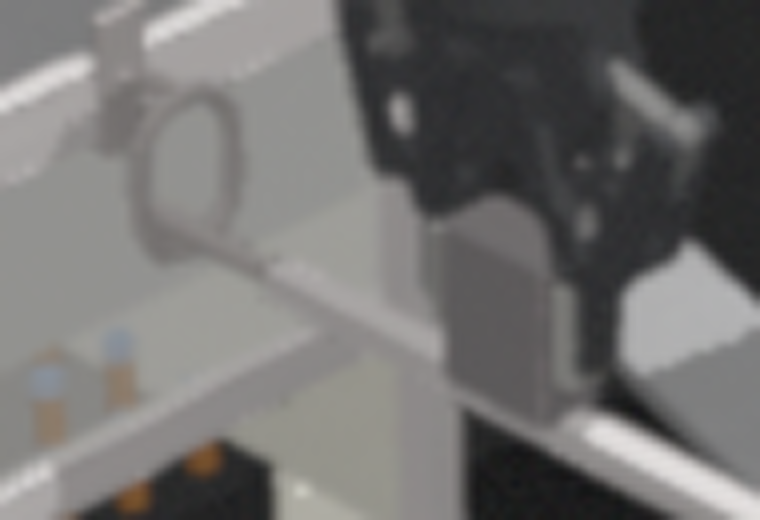

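```bash
python3 -m creep '[[30,[0,0,0.001],[0,0,0]],[30,[0,0,0],[0,0,0]],[30,[0,0,0.001],[0,0,0]],[30,[0,0,0],[0,0,0]],[30,[0,0,0],[0,0,0]]]' 100 >/dev/null;python3 - <<'E'
from h import *
st();
E
python3 -m creep '[[30,[0,0,0.001],[0,0,0]],[30,[0,0,0],[0,0,0]],[30,[0,0,0.001],[0,0,0]],[30,[0,0,0],[0,0,0]],[30,[0,0,0],[0,0,0]]]' 100 >/dev/null;python3 - <<'E'
from h import *
st()
E
```

```text
t11.37 p [540.7  29.9 270.4] yaw 1.776 tilt [ 0.0018 -0.0006] F [-0.4  0.4  0.4] M [-0.14  0.12 -0.1 ] w 44.4 j [-0.06  0.12 -0.18  1.27 -0.   -0.27]
t11.78 p [540.7  29.9 268.4] yaw 1.776 tilt [ 0.002  -0.0008] F [0.  0.4 1. ] M [-0.13  0.14 -0.13] w 44.0 j [-0.06  0.12 -0.18  1.27 -0.   -0.27]
```

```bash
python3 -m creep '[[30,[0,0,0.002],[0,0,0]],[30,[0,0,0.002],[0,0,0]],[30,[0,0,0.003],[0,0,0]],[30,[0,0,0.003],[0,0,0]],[30,[0,0,0.003],[0,0,0]]]' 100 >/dev/null;python3 - <<'E'
from h import *
st();look('l');plan([540.7,29.9,200],1.776,30,3)
E
```

```text
t12.20 p [540.8  29.9 255.2] yaw 1.775 tilt [ 0.0028 -0.001 ] F [-1.2  0.7  1.4] M [-0.15  0.2  -0.16] w 44.0 j [-0.06  0.12 -0.2   1.24 -0.   -0.27]
[[30,[0.0,-0.0,0.003],[0.0,0.0,-0.0]],[30,[0.0,-0.0,0.003],[0.0,0.0,-0.0]],[30,[0.0,-0.0,0.003],[0.0,0.0,-0.0]],[30,[0.0,-0.0,0.003],[0.0,0.0,-0.0]],[30,[0.0,-0.0,0.003],[0.0,0.0,-0.0]]]
plan end [540.7  29.9 239.6] left 39.6
```

View pics/ls2.png

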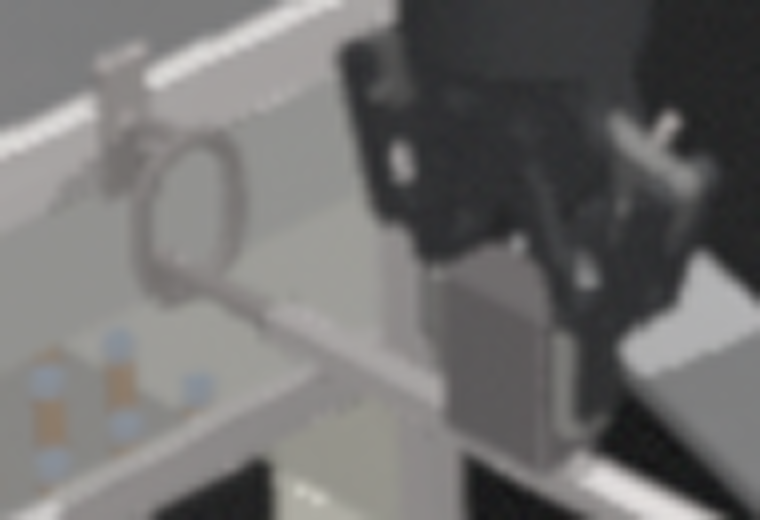

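The sash follows: the ring centre moved from scene-crop row 167 to 212 with the rod on its lower bar, at about 3.6 N.

```bash
python3 -m creep '[[30,[0,0,0.003],[0.001,0.002,0]],[30,[0,0,0.003],[0,0,0]],[30,[0,0,0.003],[0,0,0]],[30,[0,0,0.003],[0,0,0]],[30,[0,0,0.003],[0,0,0]]]' 100 |tail -3;python3 -m creep '[[30,[0,0,0.003],[0.001,0,0]],[30,[0,0,0.003],[0,0,0]],[30,[0,0,0.003],[0,0,0]],[30,[0,0,0.003],[0,0,0]],[30,[0,0,0.003],[0,0,0]]]' 100|tail -3;python3 - <<'E'
from h import *
st();plan([540.7,29.9,200],1.776,30,3)
E
```

```text
eef_rot: [0.631, 0.776, 0.001, 0.0]
force: [-1.5, 1.5, 1.1]
width: 44.0
eef_rot: [0.631, 0.776, 0.0, -0.0]
force: [-0.2, 1.1, 1.0]
width: 44.2
t13.13 p [540.9  29.8 222. ] yaw 1.775 tilt [0.0001 0.0006] F [-0.2  1.1  1. ] M [-0.16  0.12 -0.12] w 44.2 j [-0.06  0.15 -0.25  1.18  0.   -0.27]
[[30,[0.0,-0.0,0.003],[0.0,-0.0,-0.0]],[30,[0.0,-0.0,0.003],[0.0,-0.0,-0.0]],[30,[0.0,-0.0,0.003],[0.0,-0.0,-0.0]],[30,[0.0,-0.0,0.003],[0.0,-0.0,-0.0]],[30,[0.0,-0.0001,0.003],[0.0,-0.0,-0.0]]]
plan end [540.8  29.8 207. ] left 7.1
```

```bash
python3 -m creep '[[30,[0,0,0.003],[0,0,0]],[30,[0,0,0.003],[0,0,0]],[30,[0,0,0.003],[0,0,0]],[30,[0,0,0.003],[0,0,0]],[30,[0,0,0.003],[0,0,0]]]' 100 |tail -3;python3 -m creep '[[30,[0,0,0.003],[0.001,0,0]],[30,[0,0,0.003],[0,0,0]],[30,[0,0,0.003],[0,0,0]],[30,[0,0,0.002],[0,0,0]],[30,[0,0,0],[0,0,0]]]' 100|tail -3;python3 - <<'E'
from h import *
st();look('m',sb=(205,145,95,65));plan([540.7,29.9,180],1.776,30,3)
E
```

```text
eef_rot: [0.631, 0.776, 0.0, -0.0]
force: [-1.9, 1.5, 1.0]
width: 44.2
eef_rot: [0.631, 0.776, -0.0, -0.001]
force: [-0.2, 1.4, 0.6]
width: 44.0
t13.97 p [540.8  29.8 192.3] yaw 1.776 tilt [-0.0015  0.0003] F [-0.2  1.4  0.6] M [-0.17  0.01 -0.01] w 44.0 j [-0.06  0.17 -0.29  1.12  0.   -0.27]
[[30,[0.0,-0.0,0.003],[-0.0,-0.0,-0.0]],[30,[0.0,-0.0,0.003],[-0.0,-0.0,-0.0]],[30,[0.0,-0.0,0.003],[-0.001,-0.0,-0.0]],[30,[0.0,-0.0001,0.003],[-0.0,-0.001,-0.0]],[30,[0.0,0.0,0.0006],[-0.0,0.0,-0.0]]]
plan end [540.7  29.9 180. ] left 0.1
```

View pics/ms2.png

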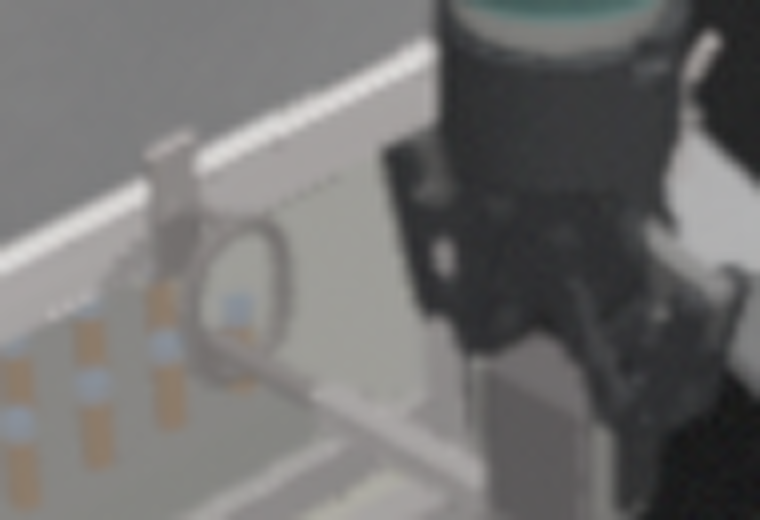

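```bash
python3 -m creep '[[30,[0,0,0.002],[0,0,0]],[30,[0,0,0.002],[0,0,0]],[30,[0,0,0.002],[0,0,0]],[30,[0,0,0.002],[0,0,0]],[30,[0,0,0.001],[0,0,0]]]' 100 |egrep 'ee_pos|force';python3 -m creep '[[30,[0,0,0.001],[0,0,0]],[30,[0,0,0.001],[0,0,0]],[30,[0,0,0.001],[0,0,0]],[30,[0,0,0.001],[0,0,0]],[30,[0,0,0.001],[0,0,0]]]' 100|egrep 'ee_pos|force'
```

```text
ee_pos: [540.9, 29.9, 183.5]
force: [-1.1, 1.2, -0.4]
ee_pos: [541.0, 29.9, 178.0]
force: [-1.3, 0.7, 1.8]
```

```bash
python3 -m creep '[[30,[0,0,0.001],[0,0,0]],[30,[0,0,0.0005],[0,0,0]],[30,[0,0,0.0005],[0,0,0]],[30,[0,0,0.0005],[0,0,0]],[30,[0,0,0.0005],[0,0,0]]]' 100|egrep 'ee_pos|force'
```

```text
ee_pos: [540.9, 29.9, 174.5]
force: [0.4, 0.5, 0.2]
```

```bash
python3 -m creep '[[30,[0,0,0.0005],[0,0,0]],[30,[0,0,0.0005],[0,0,0]],[30,[0,0,0.0005],[0,0,0]],[30,[0,0,0.0005],[0,0,0]],[30,[0,0,0.0005],[0,0,0]]]' 100|egrep 'ee_pos|force'
python3 - <<'E'
from h import *
st()
E
python3 -m creep '[[30,[0,0,0.0005],[0,0,0]],[30,[0,0,0.0005],[0,0,0]],[30,[0,0,0.0005],[0,0,0]],[30,[0,0,0.0005],[0,0,0]],[30,[0,0,0.0005],[0,0,0]]]' 100|egrep 'ee_pos|force'
python3 - <<'E'
from h import *
st();look('n',sb=(170,120,95,95))
E
```

```text
ee_pos: [541.0, 29.8, 171.9]
force: [-0.3, 1.4, 0.4]
t15.73 p [541.   29.8 171.9] yaw 1.775 tilt [-0.0007  0.0004] F [-0.3  1.4  0.4] M [-0.15  0.14 -0.17] w 44.2 j [-0.06  0.19 -0.31  1.07  0.   -0.27]
ee_pos: [541.2, 29.9, 170.3]
force: [-2.2, 2.5, 4.0]
t16.15 p [541.2  29.9 170.3] yaw 1.774 tilt [ 0.0001 -0.0003] F [-2.2  2.5  4. ] M [-0.45  0.4  -0.31] w 43.7 j [-0.06  0.19 -0.32  1.07 -0.   -0.27]
```

View pics/ns2.png

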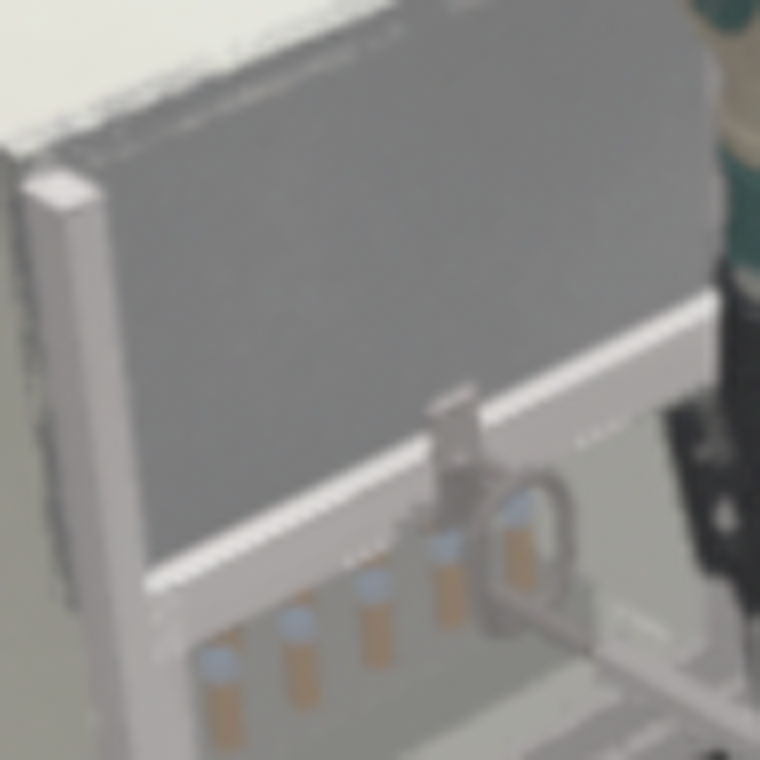

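```bash
python3 -m creep '[[30,[0.0005,-0.001,0],[0,0,0]],[30,[0,0,0],[0,0,0]],[30,[0,0,0.0003],[0,0,0]],[30,[0,0,0],[0,0,0]],[30,[0,0,0],[0,0,0]]]' 100|egrep 'ee_pos|force'
python3 - <<'E'
from h import *
st()
E
```

```text
ee_pos: [540.9, 29.9, 170.2]
force: [-1.4, 1.9, 3.3]
t16.67 p [540.9  29.9 170.2] yaw 1.775 tilt [ 0.0021 -0.001 ] F [-1.4  1.9  3.3] M [-0.31  0.19 -0.16] w 44.3 j [-0.06  0.19 -0.32  1.06 -0.   -0.27]
```

```bash
python3 -m creep '[[30,[0.0003,-0.0005,0.0005],[0,0,0]],[30,[0,0,0.0005],[0,0,0]],[30,[0,0,0.0005],[0,0,0]],[30,[0,0,0.0005],[0,0,0]],[30,[0,0,0.0005],[0,0,0]]]' 100|egrep 'ee_pos|force'
python3 - <<'E'
from h import *
st()
E
```

```text
ee_pos: [541.0, 30.0, 169.6]
force: [-2.3, 2.0, 6.2]
t17.08 p [541.   30.  169.6] yaw 1.774 tilt [ 0.0043 -0.0026] F [-2.3  2.   6.2] M [-0.55  0.37 -0.28] w 43.9 j [-0.06  0.18 -0.32  1.06 -0.   -0.27]
```

```bash
python3 -m creep '[[30,[0,0,0.0004],[0,0,0]],[30,[0,0,0.0004],[0,0,0]],[30,[0,0,0.0004],[0,0,0]],[30,[0,0,0.0004],[0,0,0]],[30,[0,0,0.0004],[0,0,0]]]' 100|egrep 'ee_pos|force'
```

```text
ee_pos: [541.1, 30.1, 169.5]
force: [-3.0, 2.5, 6.1]
```

```bash
python3 -m creep '[[30,[0,0,0.0003],[0,0,0]],[30,[0,0,0.0003],[0,0,0]],[30,[0,0,0.0003],[0,0,0]],[30,[0,0,0.0003],[0,0,0]],[30,[0,0,0.0003],[0,0,0]]]' 100|egrep 'ee_pos|force';python3 - <<'E'
from h import *
st()
E
```

```text
ee_pos: [541.2, 30.1, 169.3]
force: [-2.5, 2.8, 5.6]
t17.92 p [541.2  30.1 169.3] yaw 1.773 tilt [ 0.0061 -0.0047] F [-2.5  2.8  5.6] M [-0.51  0.34 -0.3 ] w 43.7 j [-0.06  0.18 -0.32  1.06 -0.   -0.26]
```

```bash
python3 -m creep '[[30,[0,0,0.0004],[0,0,0]],[30,[0,0,0.0005],[0,0,0]],[30,[0,0,0.0005],[0,0,0]],[30,[0,0,0.0005],[0,0,0]],[30,[0,0,0.0005],[0,0,0]]]' 100|egrep 'ee_pos|force'
```

```text
ee_pos: [541.4, 30.2, 169.0]
force: [-2.7, 2.7, 6.7]
```

```bash
python3 -m creep '[[30,[0,0,0.0005],[0,0,0]],[30,[0,0,0.0005],[0,0,0]],[30,[0,0,0.0005],[0,0,0]],[30,[0,0,0.0005],[0,0,0]],[30,[0,0,0.0005],[0,0,0]]]' 100|egrep 'ee_pos|force';python3 - <<'E'
from h import *
st()
E
```

```text
ee_pos: [541.5, 30.3, 168.7]
force: [-2.3, 2.8, 6.5]
t18.75 p [541.5  30.3 168.7] yaw 1.770 tilt [ 0.0085 -0.0075] F [-2.3  2.8  6.5] M [-0.58  0.46 -0.3 ] w 44.1 j [-0.06  0.18 -0.32  1.05 -0.01 -0.26]
```

```bash
python3 -m creep '[[30,[0,0,0.0005],[0,0,0]],[30,[0,0,0.0005],[0,0,0]],[30,[0,0,0.0005],[0,0,0]],[30,[0,0,0.0005],[0,0,0]],[30,[0,0,0.0005],[0,0,0]]]' 100|egrep 'ee_pos|force'
```

```text
ee_pos: [541.7, 30.4, 168.5]
force: [-3.9, 2.9, 6.4]
```

```bash
python3 -m creep '[[30,[0,0,0.0005],[0,0,0]],[30,[0,0,0.0005],[0,0,0]],[30,[0,0,0.0005],[0,0,0]],[30,[0,0,0.0005],[0,0,0]],[30,[0,0,0.0005],[0,0,0]]]' 100|egrep 'ee_pos|force';python3 - <<'E'
from h import *
st();look('o',sb=(190,140,95,95))
snap('scene','o3',(110,70,200,190),4)
E
```

```text
ee_pos: [541.8, 30.5, 168.2]
force: [-3.1, 3.3, 6.3]
t19.58 p [541.8  30.5 168.2] yaw 1.768 tilt [ 0.0108 -0.0104] F [-3.1  3.3  6.3] M [-0.58  0.46 -0.35] w 43.8 j [-0.06  0.18 -0.33  1.05 -0.01 -0.25]
```

View pics/o3.png

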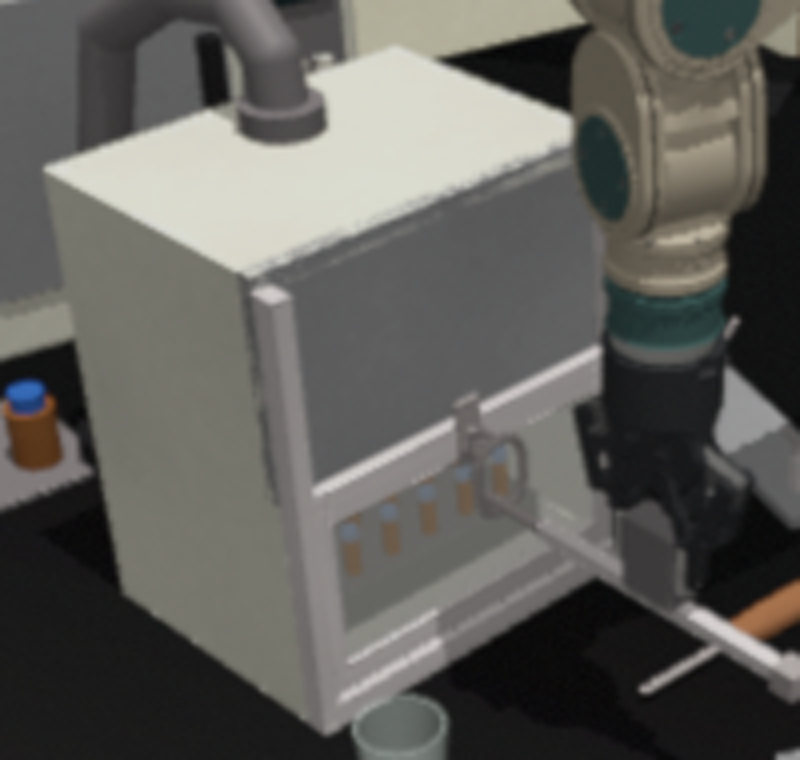

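View pics/os2.png

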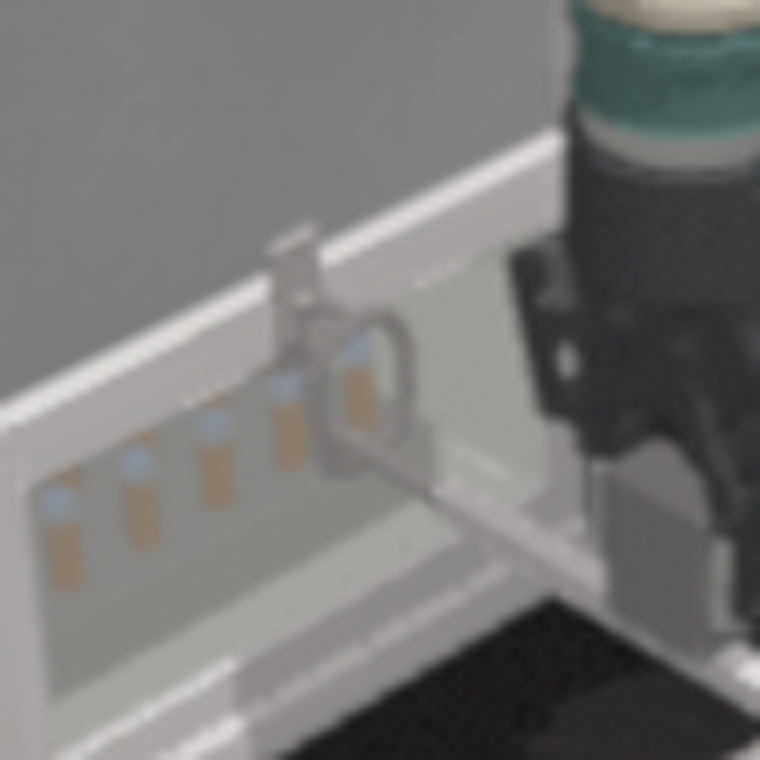

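Sash home on the sill (scene crop o3: the lower frame meets the sill), and about 8.7 N was held for over 2 s. Now I'll ease off and raise the hook to mid-ring.

```bash
python3 - <<'E'
from h import *
plan([540.8,30,172],1.775,30,1.5,.006)
E
python3 -m creep '[[30,[0,-0.0003,-0.001],[0.002,0.002,-0.001]],[30,[0,-0.0003,-0.001],[0.002,0.003,-0.001]],[30,[0,0,-0.001],[0.002,0.003,-0.001]],[30,[0,0,-0.001],[0.001,0.002,-0.001]],[30,[0,0,-0.001],[0,0,0]]]' 100|egrep 'ee_pos|force';python3 - <<'E'
from h import *
st();plan([540.5,30,185],1.775,30,2,.006)
E
```

```text
[[30,[-0.0001,-0.0004,-0.0014],[0.003,0.004,-0.003]],[30,[-0.0001,-0.0003,-0.0013],[0.003,0.005,-0.002]],[30,[-0.0001,-0.0003,-0.0011],[0.002,0.003,-0.002]],[30,[-0.0,-0.0,-0.0],[0.0,0.0,-0.0]],[30,[-0.0,-0.0,-0.0],[0.0,0.0,-0.0]]]
plan end [540.8  30.  172. ] left 0.0
ee_pos: [540.8, 30.1, 171.0]
force: [0.1, -0.5, -0.8]
t20.15 p [540.8  30.1 171. ] yaw 1.773 tilt [-0.0003 -0.0003] F [ 0.1 -0.5 -0.8] M [-0.03 -0.01  0.01] w 44.0 j [-0.06  0.19 -0.32  1.07 -0.   -0.27]
[[30,[-0.0,-0.0,-0.002],[-0.0,0.0,-0.0]],[30,[-0.0,-0.0001,-0.002],[-0.0,0.0,-0.0]],[30,[-0.0,-0.0,-0.002],[-0.0,0.0,-0.0]],[30,[-0.0,-0.0001,-0.002],[-0.0,0.0,-0.0]],[30,[-0.0,-0.0,-0.002],[-0.0,0.0,-0.001]]]
plan end [540.6  30.1 181. ] left 4.0
```

```bash
python3 -m creep '[[30,[0,0,-0.003],[0,0,0]],[30,[0,0,-0.004],[0,0,0]],[30,[0,0,-0.004],[0,0,0]],[30,[0,0,-0.003],[0,0,0]],[30,[0,0,0],[0,0,0]]]' 100|egrep 'ee_pos|force';python3 - <<'E'
from h import *
st()
E
python3 -m creep '[[30,[0,0,-0.002],[0,0,0]],[30,[0,0,-0.003],[0,0,0]],[30,[0,0,-0.002],[0,0,0]],[30,[0,0,-0.002],[0,0,0]],[30,[0,0,0],[0,0,0]]]' 100|egrep 'ee_pos|force'
python3 - <<'E'
from h import *
st();look('p',sb=(190,140,95,95))
E
```

```text
ee_pos: [539.3, 30.7, 184.2]
force: [-0.6, -0.0, -0.9]
t20.57 p [539.3  30.7 184.2] yaw 1.773 tilt [-0.0048  0.0026] F [-0.6 -0.  -0.9] M [-0.04 -0.04  0.03] w 44.2 j [-0.06  0.17 -0.3   1.1   0.   -0.27]
ee_pos: [539.4, 30.8, 194.6]
force: [0.3, -0.6, -2.6]
t20.98 p [539.4  30.8 194.6] yaw 1.773 tilt [-0.0042  0.0029] F [ 0.3 -0.6 -2.6] M [-0.04 -0.02  0.04] w 44.1 j [-0.06  0.17 -0.29  1.12  0.   -0.27]
```

View pics/ps2.png

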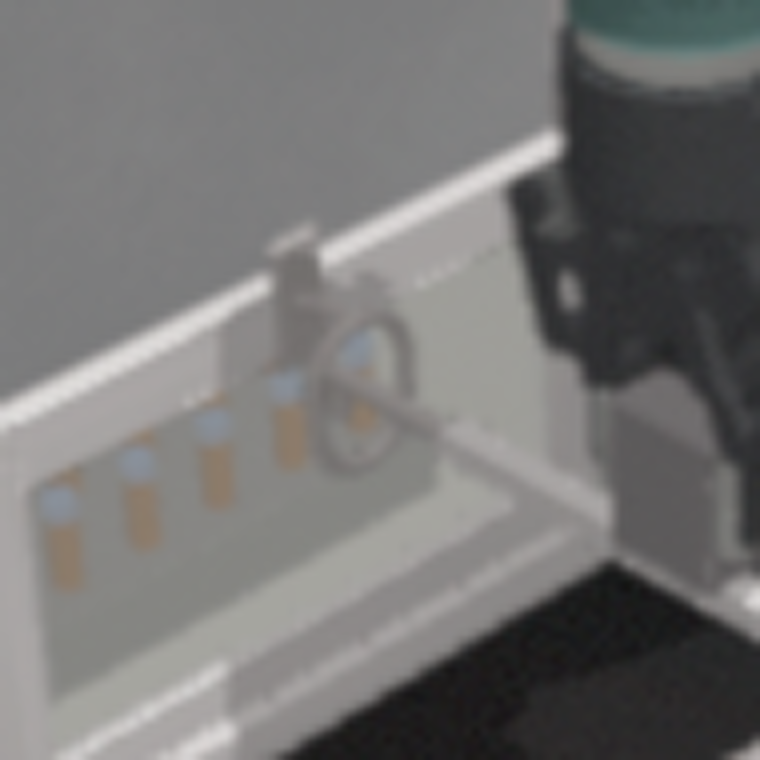

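View pics/pt2.png

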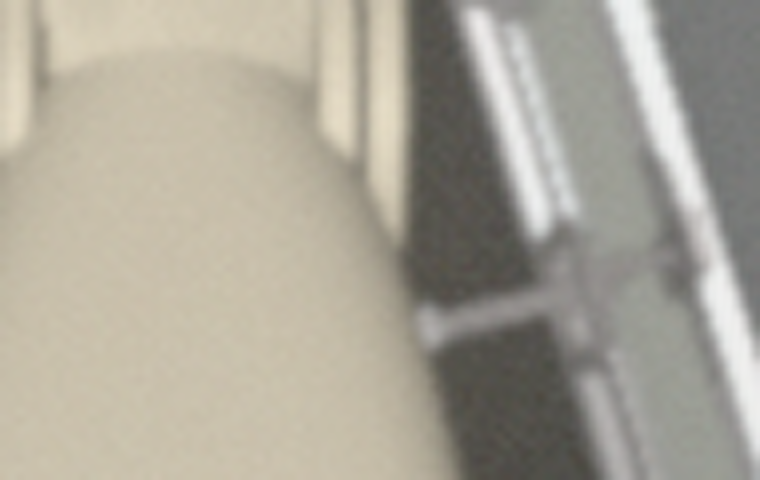

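```bash
python3 -m creep '[[30,[0,0,-0.003],[-0.002,-0.002,0]],[30,[0,0,0],[0,0,0]],[30,[0.005,0,0],[0,0,0]],[30,[0.005,0,0],[0,0,0]],[30,[0,0,0],[0,0,0]]]' 100|egrep 'ee_pos|force'
python3 - <<'E'
from h import *
st();look('q',sb=(190,140,95,95))
E
```

```text
ee_pos: [536.5, 41.4, 197.0]
force: [-0.8, 1.2, -2.4]
t21.50 p [536.5  41.4 197. ] yaw 1.773 tilt [-0.0032  0.0017] F [-0.8  1.2 -2.4] M [-0.02 -0.    0.05] w 43.6 j [-0.04  0.16 -0.29  1.13  0.   -0.25]
```

View pics/qs2.png

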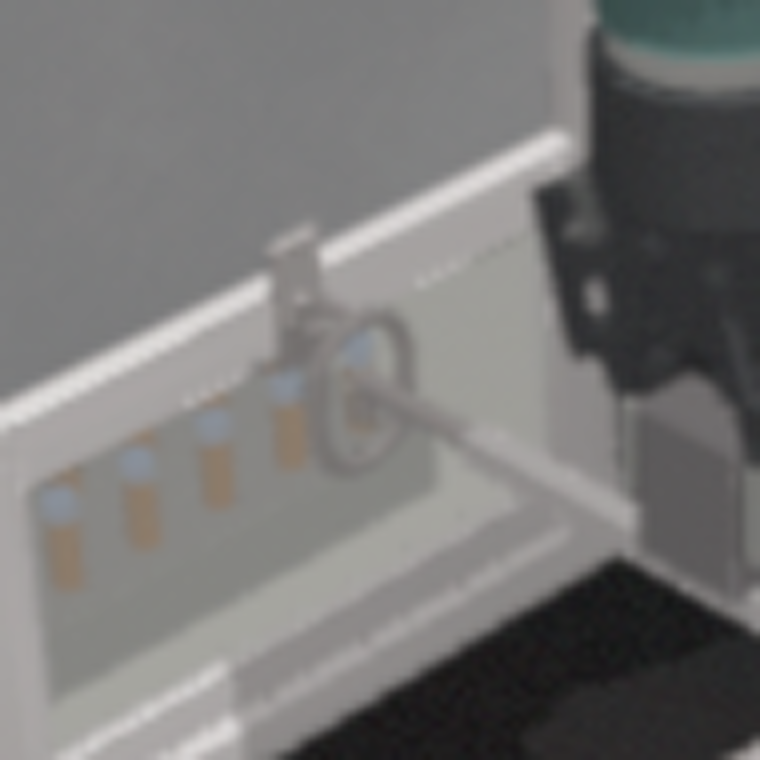

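Hook visible centred in the ring (crop ≈ (362,395), ring centre (362,392)), sash unchanged. I'll back out.

```bash
python3 -m creep '[[30,[0.005,0,0],[0,0,0]],[30,[0.005,0,0],[0,0,0]],[30,[0.006,0,0],[0,0,0]],[30,[0.006,0,0],[0,0,0]],[30,[0.006,0,0],[0,0,0]]]' 100|egrep 'ee_pos|force'
python3 -m creep '[[30,[0.012,0,0],[0,0,0]],[30,[0.015,0,0],[0,0,0]],[30,[0.015,0,0],[0,0,0]],[30,[0.015,0,0],[0,0,0]],[30,[0.010,0,0],[0,0,0]]]' 100|egrep 'ee_pos|force'
python3 - <<'E'
from h import *
st();look('r',sb=(190,140,95,95));plan([487.7,213.9,200],1.279,30,25,.1)
E
```

```text
ee_pos: [530.8, 70.1, 196.8]
force: [0.1, 0.1, -1.9]
ee_pos: [516.0, 141.5, 197.0]
force: [0.4, -0.4, -3.3]
t22.43 p [516.  141.5 197. ] yaw 1.770 tilt [-0.0032  0.0019] F [ 0.4 -0.4 -3.3] M [-0.05 -0.04 -0.  ] w 43.9 j [ 0.15  0.15 -0.29  1.12  0.   -0.05]
[[30,[0.0155,-0.0027,-0.0006],[-0.001,-0.0,0.1]],[30,[0.0152,-0.0042,-0.0006],[-0.001,-0.0,0.1]],[30,[0.0147,-0.0057,-0.0006],[-0.0,-0.001,0.1]],[30,[0.0141,-0.0072,-0.0005],[-0.001,-0.0,0.1]],[30,[0.0122,-0.0079,-0.0006],[-0.0,-0.001,0.093]]]
plan end [487.7 213.8 200. ] left 0.1
```

View pics/rs2.png

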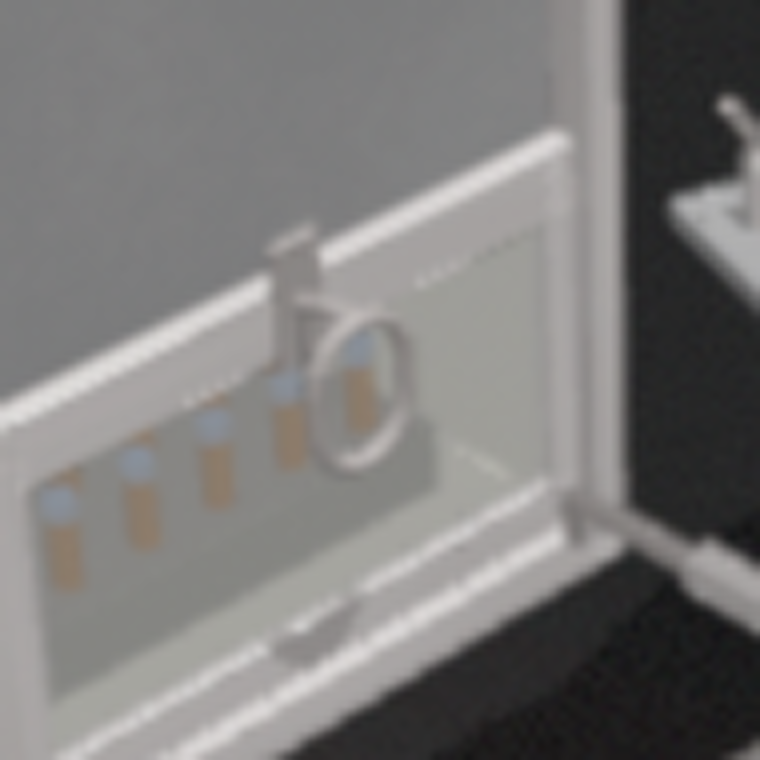

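```bash
python3 -m creep '[[30,[0.0155,-0.0027,-0.001],[-0.001,0,0.1]],[30,[0.015,-0.004,-0.001],[-0.001,0,0.1]],[30,[0.0147,-0.0057,0],[0,-0.001,0.1]],[30,[0.013,-0.007,0],[-0.001,0,0.1]],[30,[0.008,-0.006,0],[0,-0.001,0.06]]]' 100|egrep 'ee_pos|force'
python3 -m creep '[[30,[0,0,0],[0,0,0]],[30,[0,0,0],[0,0,0]],[30,[0,0,0],[0,0,0]],[30,[0,0,0],[0,0,0]],[30,[0,0,0],[0,0,0]]]' 100|egrep 'ee_pos|force'
python3 - <<'E'
from h import *
st();plan([487.7,213.9,150],1.279,30,12,.1)
E
```

```text
ee_pos: [489.8, 209.0, 199.2]
force: [-0.2, 0.6, -1.5]
ee_pos: [489.9, 208.6, 199.1]
force: [0.7, 0.4, -1.9]
t23.37 p [489.9 208.6 199.1] yaw 1.292 tilt [ 0.002  -0.0053] F [ 0.7  0.4 -1.9] M [-0.02  0.04 -0.04] w 43.9 j [ 0.28  0.15 -0.3   1.12 -0.01  0.56]
[[30,[0.0012,-0.0009,0.0119],[0.001,0.001,0.003]],[30,[0.0011,-0.0009,0.0119],[0.001,0.001,0.003]],[30,[0.0011,-0.0009,0.0119],[0.001,0.001,0.003]],[30,[0.0011,-0.0009,0.0119],[0.0,0.001,0.003]],[30,[0.0002,-0.0001,0.0015],[0.0,0.001,0.001]]]
plan end [487.7 213.9 150. ] left 0.0
```

```bash
python3 -m creep '[[30,[0.002,-0.001,0.010],[0.002,0.001,0.004]],[30,[0.002,-0.001,0.011],[0.002,0.001,0.004]],[30,[0.001,-0.001,0.011],[0.001,0.001,0.003]],[30,[0,0,0.007],[0,0.001,0.002]],[30,[0,0,0],[0,0,0]]]' 100|egrep 'ee_pos|force'
python3 - <<'E'
from h import *
st();plan([487.7,213.9,130],1.279,30,12,.1);look('u',sb=(270,220,95,110),tb=(170,190,125,75))
E
```

```text
ee_pos: [489.0, 212.9, 155.7]
force: [-0.0, -0.3, -1.7]
t23.78 p [489.  212.9 155.7] yaw 1.276 tilt [-0.002   0.0001] F [-0.  -0.3 -1.7] M [-0.03  0.02 -0.03] w 44.1 j [ 0.29  0.19 -0.35  1.04  0.    0.58]
[[30,[0.0003,-0.0007,0.012],[-0.001,0.0,-0.002]],[30,[0.0003,-0.0007,0.012],[-0.001,0.0,-0.001]],[30,[0.0,-0.0001,0.0017],[0.0,0.0,-0.0]],[30,[0.0,0.0,0.0],[0.0,0.0,-0.0]],[30,[0.0,0.0,0.0],[0.0,0.0,-0.0]]]
plan end [487.7 213.9 130. ] left 0.1
```

View pics/us2.png

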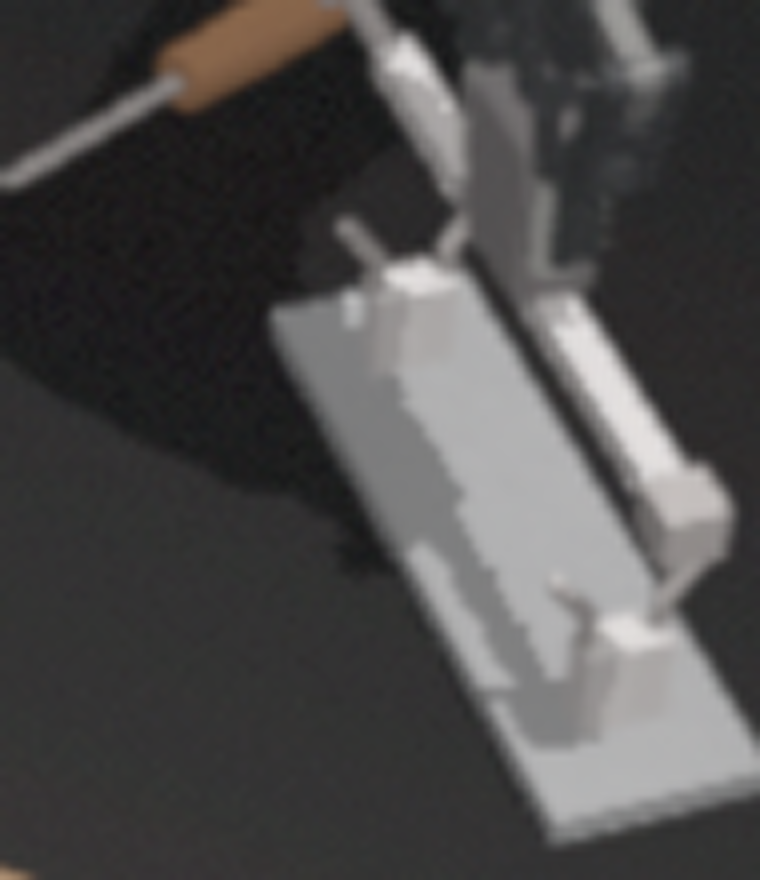

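View pics/ut2.png

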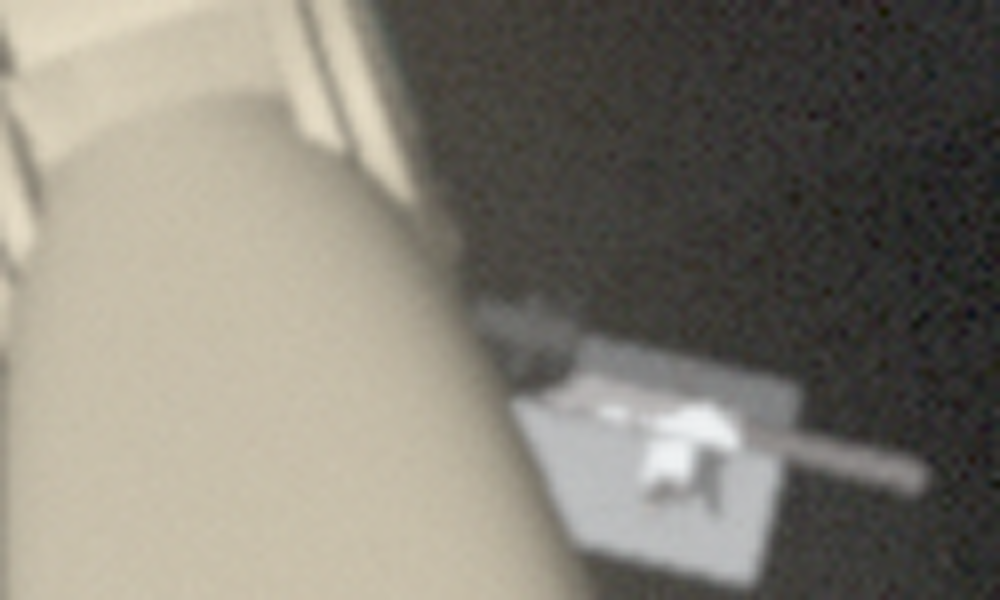

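```bash
python3 -m creep '[[30,[0,-0.001,0.008],[-0.001,0,-0.002]],[30,[0,-0.0005,0.010],[-0.001,0,0]],[30,[0,0,0.010],[0,0,0]],[30,[0,0,0.005],[0,0,0]],[30,[0,0,0],[0,0,0]]]' 100|egrep 'ee_pos|force'
python3 - <<'E'
from h import *
st();plan([487.9,214,105],1.279,30,10,.1)
E
```

```text
ee_pos: [489.1, 214.0, 121.9]
force: [-0.6, -0.1, -1.4]
t24.30 p [489.1 214.  121.9] yaw 1.278 tilt [0.0044 0.0006] F [-0.6 -0.1 -1.4] M [0.   0.01 0.02] w 44.0 j [ 0.29  0.22 -0.39  0.96 -0.    0.58]
[[30,[-0.0002,-0.0007,0.01],[0.002,-0.001,-0.0]],[30,[-0.0002,-0.0005,0.0069],[0.002,-0.001,-0.001]],[30,[-0.0,-0.0,-0.0],[0.0,0.0,0.0]],[30,[-0.0,-0.0,-0.0],[0.0,0.0,0.0]],[30,[-0.0,-0.0,-0.0],[0.0,0.0,0.0]]]
plan end [487.9 214.  105. ] left 0.0
```

```bash
python3 -m creep '[[30,[0,-0.001,0.006],[0.002,-0.001,0]],[30,[0,-0.001,0.006],[0.002,-0.001,0]],[30,[0,0,0.004],[0,0,0]],[30,[0,0,0],[0,0,0]],[30,[0,0,0],[0,0,0]]]' 100|egrep 'ee_pos|force'
python3 - <<'E'
from h import *
st();plan([487.9,214,95],1.279,30,5,.1);look('v',sb=(270,220,95,110),tb=(170,190,125,75))
E
```

```text
ee_pos: [486.9, 214.7, 103.7]
force: [-0.4, 0.9, -1.2]
t24.72 p [486.9 214.7 103.7] yaw 1.279 tilt [-0.0012 -0.0005] F [-0.4  0.9 -1.2] M [ 0.04  0.02 -0.02] w 43.9 j [ 0.29  0.24 -0.41  0.92 -0.    0.59]
[[30,[-0.0002,0.0007,0.005],[-0.001,0.0,-0.0]],[30,[-0.0001,0.0005,0.0037],[-0.0,0.001,-0.0]],[30,[-0.0,-0.0,-0.0],[-0.0,-0.0,-0.0]],[30,[-0.0,-0.0,-0.0],[-0.0,-0.0,-0.0]],[30,[-0.0,-0.0,-0.0],[-0.0,-0.0,-0.0]]]
plan end [487.9 214.   95. ] left 0.0
```

View pics/vs2.png

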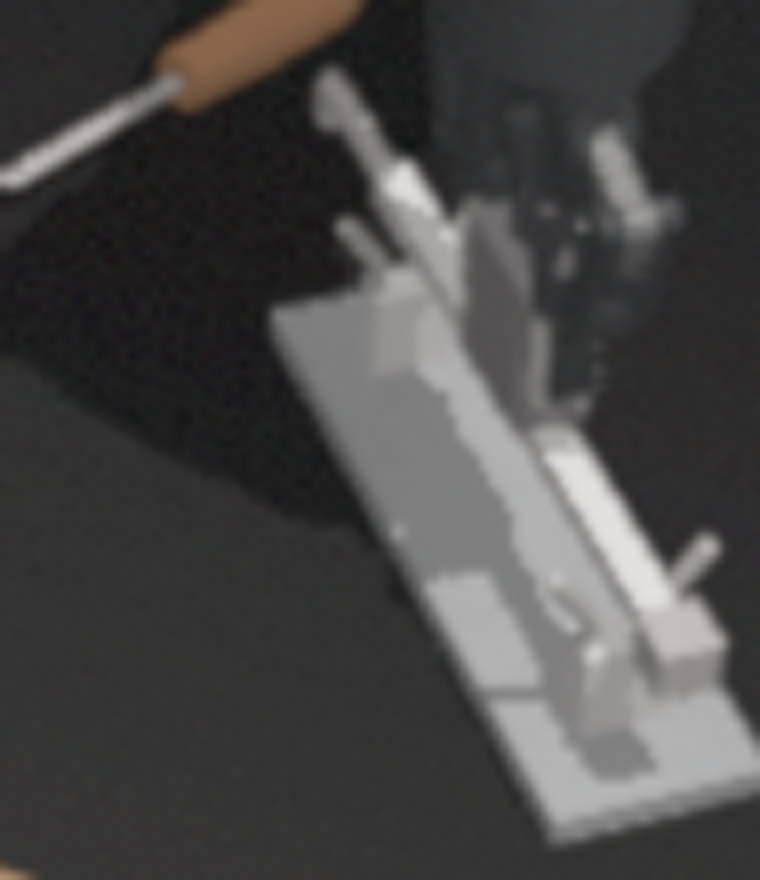

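```bash
python3 -m creep '[[30,[0,0.001,0.003],[0,0,0]],[30,[0,0,0.003],[0,0,0]],[30,[0,0,0.002],[0,0,0]],[30,[0,0,0],[0,0,0]],[30,[0,0,0],[0,0,0]]]' 100|egrep 'ee_pos|force'
python3 - <<'E'
from h import *
st();plan([487.9,214,87],1.279,30,2,.1)
E
```

```text
ee_pos: [489.3, 214.6, 96.4]
force: [0.2, -0.3, -1.9]
t25.23 p [489.3 214.6  96.4] yaw 1.278 tilt [0.0018 0.0004] F [ 0.2 -0.3 -1.9] M [0.01 0.01 0.02] w 44.3 j [ 0.29  0.25 -0.42  0.91 -0.    0.58]
[[30,[-0.0002,-0.0002,0.002],[0.0,-0.0,-0.0]],[30,[-0.0002,-0.0003,0.002],[0.0,-0.0,-0.0]],[30,[-0.0002,-0.0002,0.002],[0.001,-0.0,-0.0]],[30,[-0.0002,-0.0003,0.002],[0.0,-0.001,-0.0]],[30,[-0.0002,-0.0002,0.0014],[0.001,0.0,-0.001]]]
plan end [487.9 214.   87. ] left 0.1
```

```bash
python3 -m creep '[[30,[-0.0005,-0.0006,0.002],[0,0,0]],[30,[0,-0.0004,0.002],[0.001,0,0]],[30,[0,0,0.002],[0,0,0]],[30,[0,0,0.001],[0,0,0]],[30,[0,0,0],[0,0,0]]]' 100|egrep 'ee_pos|force'
python3 - <<'E'
from h import *
st()
E
python3 -m creep '[[30,[0,0,0.0007],[0,0,0]],[30,[0,0,0.0007],[0,0,0]],[30,[0,0,0.0005],[0,0,0]],[30,[0,0,0],[0,0,0]],[30,[0,0,0],[0,0,0]]]' 100|egrep 'ee_pos|force'
python3 - <<'E'
from h import *
st();look('w',sb=(270,220,95,110),tb=(170,190,125,75))
E
```

```text
ee_pos: [488.1, 214.5, 88.8]
force: [0.3, -0.8, -3.2]
t25.65 p [488.1 214.5  88.8] yaw 1.278 tilt [0.001  0.0008] F [ 0.3 -0.8 -3.2] M [0.   0.03 0.02] w 44.5 j [ 0.29  0.26 -0.42  0.89  0.    0.58]
ee_pos: [488.4, 214.6, 87.2]
force: [0.3, 0.5, -2.3]
t26.07 p [488.4 214.6  87.2] yaw 1.278 tilt [0.0014 0.0008] F [ 0.3  0.5 -2.3] M [-0.03  0.03  0.  ] w 44.0 j [ 0.29  0.26 -0.43  0.89  0.    0.58]
```

View pics/ws2.png

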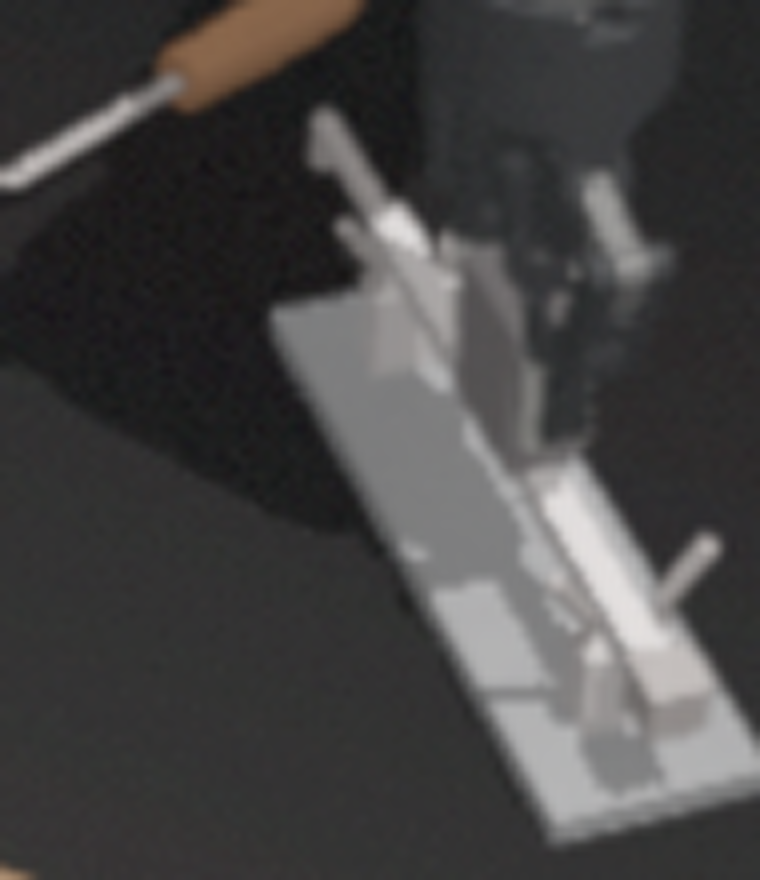

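```bash
python3 -m creep '[[30,[0,0,0.0006],[0,0,0]],[30,[0,0,0.0005],[0,0,0]],[30,[0,0,0.0005],[0,0,0]],[30,[0,0,0.0004],[0,0,0]],[30,[0,0,0],[0,0,0]]]' 100|egrep 'ee_pos|force'
python3 - <<'E'
from h import *
st()
E
```

```text
ee_pos: [488.5, 214.6, 87.0]
force: [-1.1, 0.3, 0.0]
t26.58 p [488.5 214.6  87. ] yaw 1.278 tilt [0.0017 0.0002] F [-1.1  0.3  0. ] M [-0.09  0.26 -0.12] w 44.1 j [ 0.29  0.26 -0.43  0.89 -0.    0.59]
```

Seated at the original height (87.0 mm) with the weight off the wrist. I'll release gently.

```bash
python3 -m creep '[[45,[0,0,0],[0,0,0]],[56,[0,0,0],[0,0,0]],[62,[0,0,0],[0,0,0]],[70,[0,0,0],[0,0,0]],[85,[0,0,0],[0,0,0]]]' 30|egrep 'ee_pos|force|width'
python3 -m creep '[[100,[0,0,0],[0,0,0]],[100,[0,0,0],[0,0,0]],[100,[0,0,0],[0,0,0]],[100,[0,0,0],[0,0,0]],[100,[0,0,0],[0,0,0]]]' 30|egrep 'ee_pos|force|width'
python3 - <<'E'
from h import *
st();look('x',sb=(270,220,95,110),tb=(170,190,125,75))
E
```

```text
ee_pos: [489.7, 215.0, 86.6]
force: [-1.2, -0.0, -0.6]
width: 70.3
ee_pos: [490.2, 215.1, 86.5]
force: [-1.0, -0.1, 0.3]
width: 85.4
t27.42 p [490.2 215.1  86.5] yaw 1.278 tilt [0.005 0.002] F [-1.  -0.1  0.3] M [-0.02 -0.01 -0.06] w 85.4 j [ 0.29  0.26 -0.43  0.88  0.    0.58]
```

View pics/xs2.png

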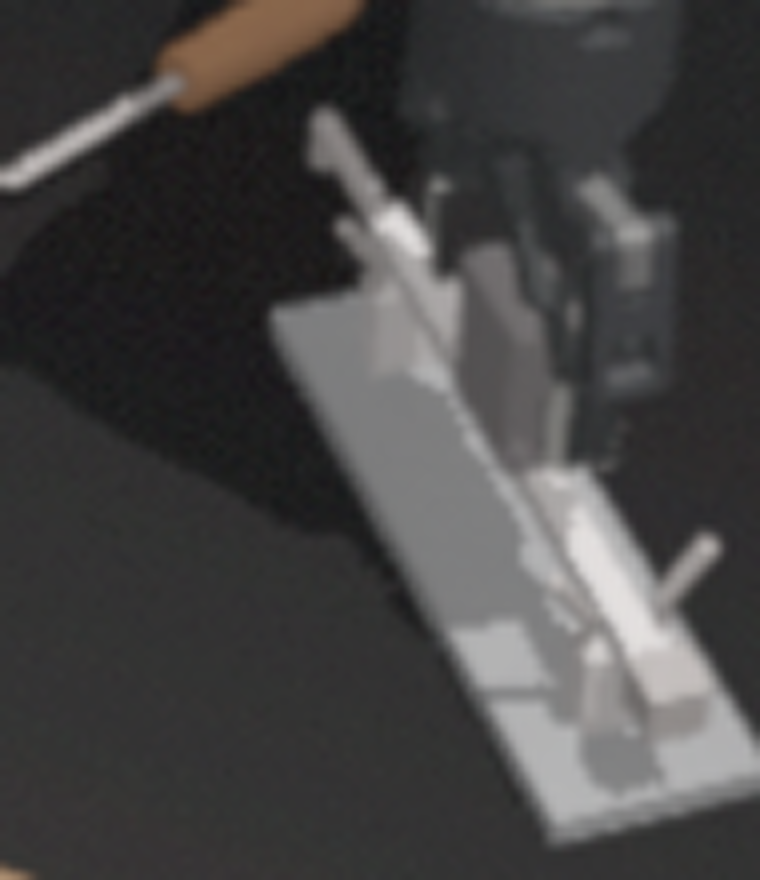

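Released, with the pole lying between the cheeks. Next I'll retreat straight up.

```bash
python3 -m creep '[[100,[0,0,-0.006],[0.005,-0.001,0]],[100,[0,0,-0.010],[0,0,0]],[100,[0,0,-0.015],[0,0,0]],[100,[0,0,-0.02],[0,0,0]],[100,[0,0,-0.03],[0,0,0]]]'|egrep 'ee_pos|force|width'
python3 -m creep '[[100,[0,0,-0.03],[0,0,0]],[100,[0,0,-0.03],[0,0,0]],[100,[0,0,-0.03],[0,0,0]],[100,[0,0,-0.02],[0,0,0]],[100,[0,0,0],[0,0,0]]]'|egrep 'ee_pos|force|width'
python3 - <<'E'
from h import *
st();plan([370,0,280],0.7,100,35,.12)
E
```

```text
ee_pos: [484.8, 213.2, 165.6]
force: [0.2, 0.2, 0.7]
width: 85.2
ee_pos: [488.5, 214.0, 292.3]
force: [0.6, -0.2, -0.2]
width: 85.4
t28.35 p [488.5 214.  292.3] yaw 1.278 tilt [-0.002   0.0023] F [ 0.6 -0.2 -0.2] M [-0.03 -0.01  0.06] w 85.4 j [ 0.29  0.09 -0.16  1.32  0.    0.58]
[[100,[-0.0342,-0.0074,0.0017],[-0.0,-0.0,0.083]],[100,[-0.0347,-0.0045,0.0017],[-0.0,-0.0,0.083]],[100,[-0.0349,-0.0016,0.0017],[-0.001,-0.0,0.083]],[100,[-0.0349,0.0012,0.0017],[-0.001,-0.0,0.082]],[100,[-0.0347,0.0041,0.0017],[-0.0,-0.0,0.082]]]
plan end [403.8  61.1 283.6] left 69.9
```

Move the arm aside for a clear view.

```bash
python3 -m creep '[[100,[-0.034,-0.0075,0],[0,0,0.08]],[100,[-0.0347,-0.0045,0],[0,0,0.08]],[100,[-0.035,-0.0015,0],[0,0,0.08]],[100,[-0.035,0.001,0],[0,0,0.08]],[100,[-0.025,0.003,0],[0,0,0.05]]]'|egrep 'ee_pos|force|width'
python3 -m creep '[[100,[0,0,0],[0,0,0]],[100,[0,0,0],[0,0,0]],[100,[0,0,0],[0,0,0]],[100,[0,0,0],[0,0,0]],[100,[0,0,0],[0,0,0]]]'|egrep 'ee_pos|force'
python3 - <<'E'
from h import *
st();look('y',sb=(270,220,95,110),tb=(165,200,125,70))
E
```

```text
ee_pos: [410.1, 69.2, 295.1]
force: [-0.1, 0.5, -0.5]
width: 85.4
ee_pos: [406.7, 66.7, 294.6]
force: [-0.1, 0.2, 1.2]
t29.18 p [406.7  66.7 294.6] yaw 0.895 tilt [0.0075 0.0048] F [-0.1  0.2  1.2] M [ 0.06  0.02 -0.03] w 85.3 j [ 0.   -0.14 -0.38  1.32  0.    0.68]
```

View pics/ys_full.png

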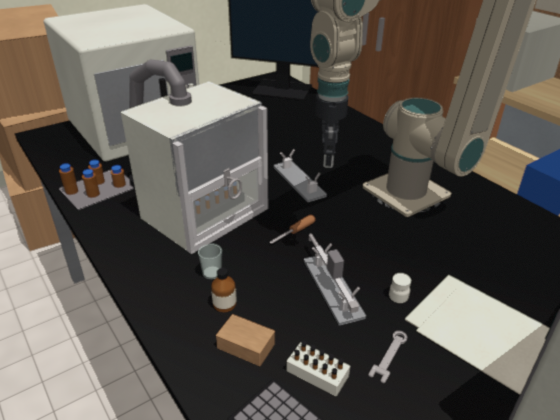

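View pics/ys2.png

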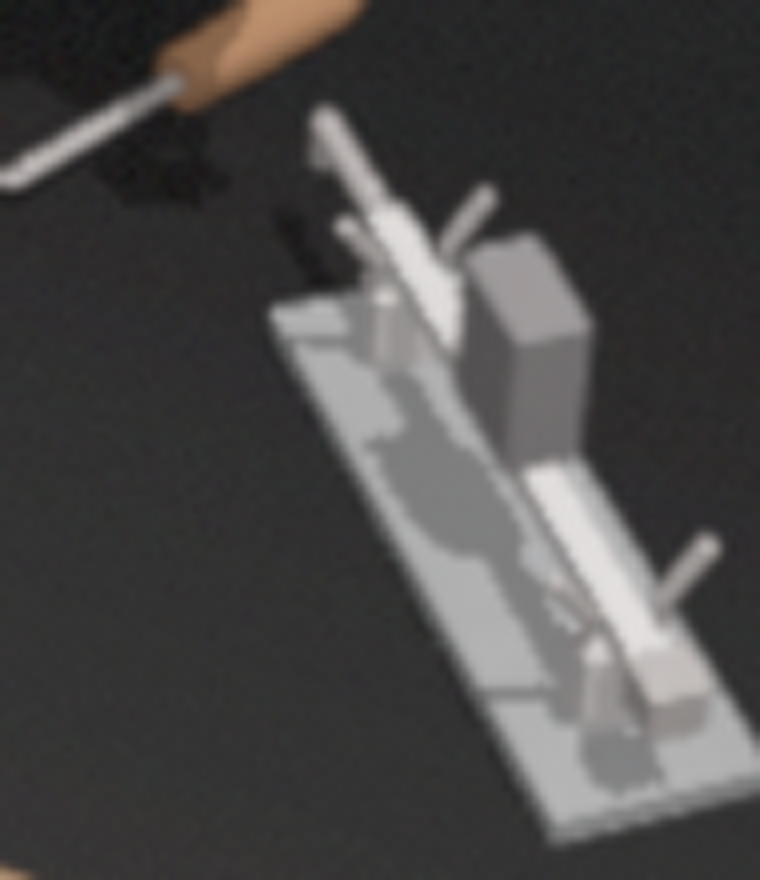

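View pics/yt_full.png

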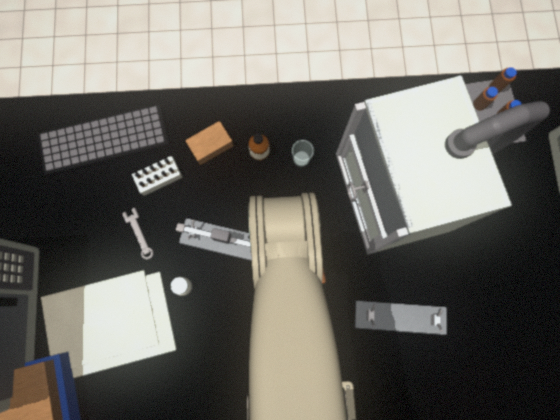

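Run:
```python
from h import *
a=cv2.imread('pics/scene0.png');b=cv2.imread('pics/ys_full.png')
z=lambda im:cv2.resize(im[225:325,295:365],None,fx=5.5,fy=5.5,interpolation=cv2.INTER_CUBIC)
cv2.imwrite('pics/cmp.png',np.hstack([z(a),z(b)]))
zoom('ys','ys3',(165,120,110,125),6)
```

```text
(no output)
```

View pics/cmp.png

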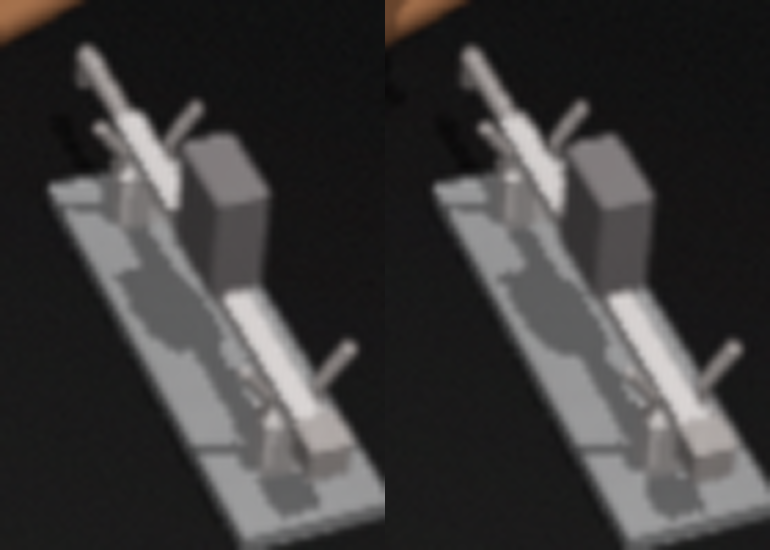

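View pics/ys3.png

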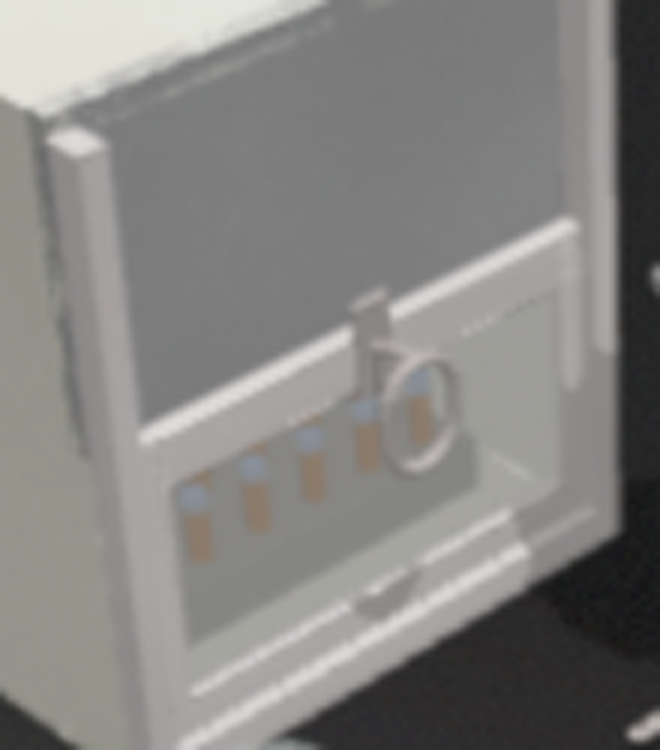

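```bash
python3 -c "
from workcell import *
print(state()['t']);print(hand_in())"
```

```text
29.2833
the job is handed in; nothing more can be done
None
```

The sash is fully home on its sill, the pole is back in both forks of its stand with the hook the same way round, and the job was handed in at 29.3 s.

- **Stand:** I took the pole from the stand farthest left (y ≈ +214 mm). The empty look-alike stand at y ≈ −245 mm was left alone.
- **Drawing down:** The hook passed through the ring without contact. The sash slid down at about 3–4 N from its starting position, already roughly 38 mm down.
- **Bedding:** I held a vertical pull of about 8 to 9 N for roughly 2.5 s. That is the wrist reading corrected for the pole's weight of about 2.2 N. There was also up to about 4.5 N of sideways load at the ring, because the rod sat slightly off-centre. The readings taken stayed near 10 N in total, under the 20 N limit.
- **Final checks:** Images after unhooking show the sash's lower frame still on the sill and the ring not raised. The pole lies in both forks at its original height and looks the same as in the first scene picture, except for a slight shift along its length that is too small to measure. The bystanders look unmoved, and the open gripper was clear of everything.
- **Disagreement:** The two cameras differed by about 5 mm. I went by views of the hook against the ring, and by the force readings, rather than absolute positions.

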